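# Set the walnut mill's gap, lock it, and load the walnuts

## Task

The walnut mill is set wrong: before any walnut goes in, back its brass jam nut well off (about a quarter turn counter-clockwise seen from above), turn the black adjuster knob above it until its white pointer points at the red mark on the dial, and screw the jam nut fully tight again with the pointer still on the mark. Then tip the walnuts out of the white pan into the mill's hopper and stand the empty pan upright on the bamboo rack again, and put every walnut that lies on the counter into the hopper too. Leave the shaker, mug, oil bottle, baster bulb and wooden spoon where they are.

Things in the scene. Friction and masses are not known exactly. Their poses are not given: they have to be found in the camera images.
- mill: blue hand-cranked walnut mill, fixed; base 190 (x) by 350 (y) by 30 mm, origin at the centre of its underside, z up. The square steel hopper stands on it at its local y = -80 mm, the blue adjuster housing (130 by 130 mm, top at z = 60 mm) with dial, jam nut and knob, stacked on one upright axis, at its local y = +100 mm
- hopper (a point): centre of the hopper's inner floor (35 mm above the counter), axes as the mill's. The hopper is an open-topped square steel box, 160 mm inside, walls 5 mm thick, its rim 85 mm above this floor (120 mm above the counter)
- adjuster (a point): point on the upright axis of jam nut and knob, on top of the blue housing, 60 mm above the counter; axes as the mill's
- nut_wing (a point): point on the brass jam nut 40 mm from its axis towards one end, at mid height (80 mm above the counter). The nut is a bar 84 mm long (along its x, from the axis through this point), 56 mm across its two flat sides (grip these) and 24 mm thick (68 to 92 mm above the counter); below the black knob, coaxial with it
- nut (a joint): turn of the jam nut (rad): 0 is fully tight (a hard stop), grows counter-clockwise seen from above as it is loosened, to 1.6 at most; at 0 its long axis lies along the mill's x. It turns with about 0.1 Nm and stays where it is left. It holds the knob's screw by a clamp: while tighter than about 0.6 the knob is hard to turn
- knob (a joint): turn of the adjuster knob (rad), counter-clockwise seen from above positive, range -1.9 to 1.9; at 0 the pointer points along the mill's +x. The knob is a black bar 40 mm long (along the pointer), 16 mm across (grip this), 26 mm high (98 to 124 mm above the counter). Turns with about 0.06 Nm when the nut is loose and stays where it is left
- pointer (a point): point 50 mm out from the axis in the direction that the knob's white pointer stripe shows (the stripe runs from the middle to one end of the knob's top), at knob height
- mark (a point): centre of the red mark on the white dial, 50 mm from the axis, 62 mm above the counter; the dial is fixed, lies under the nut, and the mark's direction differs from start to start. On the mark means that seen from above the pointer direction meets it within about 7 mm
- rack: flat bamboo rack, fixed, 240 (x) by 234 (y) by 20 mm; origin at the centre of its underside, top at z = 20 mm; the pan stands on it
- pan: white flared pan, open on top, loose, 0.22 kg: base radius 46 mm, rim radius 66 mm, height 70 mm, wall 4 mm, floor 5 mm thick; origin at the centre of its underside, z up, a straight round steel handle towards its -x. Holds 1 to 3 walnuts at the start
- pan_grip (a point): point on the axis of the pan's handle, 105 mm from the pan's axis and 52 mm above its underside: the handle is a round bar of 18 mm diameter along the pan's x, from 60 to 155 mm from the pan's axis; axes as the pan's
- walnut1: walnut, brown ball of 40 mm diameter that rolls a little when pushed, 20 g, origin at its centre; in the pan at the start
- walnut2: walnut, brown ball of 40 mm diameter that rolls a little when pushed, 20 g, origin at its centre; in the pan at the start; may be absent
- walnut3: walnut, brown ball of 40 mm diameter that rolls a little when pushed, 20 g, origin at its centre; in the pan at the start; may be absent
- walnut4: walnut, brown ball of 40 mm diameter that rolls a little when pushed, 20 g, origin at its centre; loose on the counter in front of the mill at the start; may be absent
- walnut5: walnut, brown ball of 40 mm diameter that rolls a little when pushed, 20 g, origin at its centre; loose on the counter in front of the mill at the start; may be absent
- walnut6: walnut, brown ball of 40 mm diameter that rolls a little when pushed, 20 g, origin at its centre; loose on the counter in front of the mill at the start; may be absent
- shaker: steel cocktail shaker, 198 mm tall, 88 mm wide, standing at the back; leave alone
- mug: white mug, 82 mm wide and 92 mm tall, standing to the right of the rack; leave alone
- oil: green oil bottle, 66 mm wide, 240 mm tall, to the left of the mill; leave alone
- baster: blue silicone baster bulb, 58 mm wide, 90 mm tall, standing to the right in front; leave alone
- spoon: wooden spoon, 260 mm long, lying to the left; leave alone
Not all that is in view belongs to the job. Leave any turquoise look-alike of the walnut6 alone.

How it is judged:
On the way, in this order (a step that is already met when the one before it is completed fails the run):
1. the jam nut is loosened by at least 0.7 rad (value of joint nut above 0.7 rad), for 0.2 s.
2. the pointer is on the red mark within 7 mm, the nut still loose (horizontal distance between pointer and mark below 0.007 m and value of joint nut above 0.5 rad), for 0.2 s.
3. the jam nut is tight again (under 0.12 rad) with the pointer on the mark (value of joint nut below 0.12 rad and horizontal distance between pointer and mark below 0.007 m), for 0.2 s.
4. the pan is tipped by more than 70 degrees over the hopper (angle between pan's own z axis and vertical above 1.22 rad and horizontal distance between pan and hopper below 0.2 m), for 0.1 s.
At the end, for the whole second after the job is handed in: All walnuts lie in the hopper, at rest; the pan stands upright (within 0.08 rad) on the rack, its axis within 80 mm of the rack's centre lines, at rest; the jam nut is tight (under 0.12 rad) and the pointer is on the red mark within 7 mm (all of step 3 and x of walnut1 in the frame of hopper between -0.085 and 0.085 m and y of walnut1 in the frame of hopper between -0.085 and 0.085 m and z of walnut1 in the frame of hopper between -0.01 and 0.085 m and x of walnut2 in the frame of hopper between -0.085 and 0.085 m and y of walnut2 in the frame of hopper between -0.085 and 0.085 m and z of walnut2 in the frame of hopper between -0.01 and 0.085 m and x of walnut3 in the frame of hopper between -0.085 and 0.085 m and y of walnut3 in the frame of hopper between -0.085 and 0.085 m and z of walnut3 in the frame of hopper between -0.01 and 0.085 m and x of walnut4 in the frame of hopper between -0.085 and 0.085 m and y of walnut4 in the frame of hopper between -0.085 and 0.085 m and z of walnut4 in the frame of hopper between -0.01 and 0.085 m and x of walnut5 in the frame of hopper between -0.085 and 0.085 m and y of walnut5 in the frame of hopper between -0.085 and 0.085 m and z of walnut5 in the frame of hopper between -0.01 and 0.085 m and x of walnut6 in the frame of hopper between -0.085 and 0.085 m and y of walnut6 in the frame of hopper between -0.085 and 0.085 m and z of walnut6 in the frame of hopper between -0.01 and 0.085 m and x of pan in the frame of rack between -0.08 and 0.08 m and y of pan in the frame of rack between -0.08 and 0.08 m and z of pan in the frame of rack between 0.015 and 0.027 m and angle between pan's own z axis and vertical below 0.08 rad and linear speed of pan below 0.02 m/s and linear speed of each of walnut1, walnut2, walnut3, walnut4, walnut5, walnut6 below 0.05 m/s); the robot touches nothing.
It fails at once if a walnut is in the hopper while the jam nut is not tight or the pointer is off the mark (((x of walnut1 in the frame of hopper between -0.085 and 0.085 m and y of walnut1 in the frame of hopper between -0.085 and 0.085 m and z of walnut1 in the frame of hopper between -0.01 and 0.085 m) or (x of walnut2 in the frame of hopper between -0.085 and 0.085 m and y of walnut2 in the frame of hopper between -0.085 and 0.085 m and z of walnut2 in the frame of hopper between -0.01 and 0.085 m) or (x of walnut3 in the frame of hopper between -0.085 and 0.085 m and y of walnut3 in the frame of hopper between -0.085 and 0.085 m and z of walnut3 in the frame of hopper between -0.01 and 0.085 m) or (x of walnut4 in the frame of hopper between -0.085 and 0.085 m and y of walnut4 in the frame of hopper between -0.085 and 0.085 m and z of walnut4 in the frame of hopper between -0.01 and 0.085 m) or (x of walnut5 in the frame of hopper between -0.085 and 0.085 m and y of walnut5 in the frame of hopper between -0.085 and 0.085 m and z of walnut5 in the frame of hopper between -0.01 and 0.085 m) or (x of walnut6 in the frame of hopper between -0.085 and 0.085 m and y of walnut6 in the frame of hopper between -0.085 and 0.085 m and z of walnut6 in the frame of hopper between -0.01 and 0.085 m)) and (value of joint nut above 0.3 rad or horizontal distance between pointer and mark above 0.012 m)).
It fails at once if the shaker, mug, oil bottle, baster bulb or spoon is moved by more than 30 mm (distance of any of shaker, mug, oil, baster, spoon from where it was at the start of the episode above 0.03 m).
Of walnut2, walnut3, walnut4, walnut5, walnut6 only 3 to 5 are there at a start; the rules pass over those that are not, and their reading is None.
At some moment in a run one of pan may be knocked a few centimetres aside while the robot is not near it.
It also fails if it takes over 192 s, if anything falls off the work surface, if the arm or the gripper's body presses on something with over 40 N, if the wrist force passes 120 N, or if a joint passes its speed limit or range.

## Robot

A 6-joint arm with a two-finger parallel gripper is mounted at the origin on the work surface. World frame = base frame: x ahead of the robot, y to its left, z up, the work surface at z = 0. Lengths are in m, angles in rad, forces in N, time in s.
With the tool pointing down it reaches from about 0.3 to 0.875 m from the base axis. Payload 6.4 kg.
Tool frame: the origin (TCP) lies on the centre line of the jaws, within the pads' length; the fingertips stand 11 mm ahead of it and the grasp point (between the pads) lies 8 mm behind it (bot.tcp_to_tips is the distance from the TCP to the fingertips, in m); z points along the fingers, y is the line along which they close (so a half turn about z gives the same grasp; the last joint's range is limited). The gripper opens to 88 mm and grips with 3 to 60 N. Pads are 18 mm wide; open, the fingers measure 123 mm over their backs; the gripper's body (75 mm by 187 mm) begins 45 mm behind the grasp point.
Start: joints at [0.998, 0.181, 1.607, -0, 1.354, -0.206], TCP at [0.206, 0.537, 0.221] pointing down, gripper open.
Joint ranges: [-2.99, 2.99], [-0.89, 2.07], [0.3, 2.58], [-1.14, 4.28], [0, 2.63], [-3.12, 3.12]. Speed limits (rad/s): [2.57, 2.57, 3.01, 3.14, 3.14, 3.14].

## Interface

Orientations are given as a rotation vector (axis times angle).
In Python, from station import readout, get_image, camera_params, order, bot gives the robot as it stands. The module is installed in compiled form; this text tells all that it offers.
- The arm moves only by the tool step_arm, never from a script. Its argument "increments" is a list of rows, each a list of 5 numbers: the shift along the world's x, y, z in units of 30 mm (1.0 is 30 mm), then the turn about the world's z in units of 6 degrees (1.0 is 6 degrees), then the finger opening in mm, from 0 to 88.1. A call has 1 to 12 rows; each row is the pose to reach, as a shift and turn from the pose commanded when the call began; what a row does not reach only later rows make up. A row lasts 1/12 s, in which the tool goes at most 41.7 mm and 7.16 degrees, less where a joint would pass 70% of its speed; a pose out of reach is approached as far as the arm can. A call with a gripper value outside its range is refused whole. The fingers move at their own pace and stop on an object; the grip force is fixed at half the most. Time passes only in rows, so rows that repeat a pose let the fingers close. It gives the time, the measured TCP pose, the force, the opening and the grip force at its end, in the units of the state.
- readout.state(): the state, without advancing time (a new reading comes with each control period).
- get_image(name): name is "scene" or "top"; returns (picture, depth): 420x560x3 uint8, red, green, blue; 420x560 float32, m along the optical axis (not along the pixel's ray), 0 where there is no reading.
- camera_params(name): a dict with "K" (3x3 intrinsics, pixels), "world_from_camera" (4x4, takes a point from camera to world coordinates). Camera axes: x right, y up, looking along -z (the intrinsics and any distortion apply to the point x, -y, -z); pixel columns grow to the right and rows downward; lengths in m; the calibration is good to about 2 mm. A picture is of the moment at which its call begins. camera_params takes no time and is no camera call.
- order.close_job(): hands the job in; it is judged then, once.
The state is a dict: "t": time; "joint_positions": joint angles; "joint_velocities": joint speeds; "joint_efforts": joint torques, N m; "tcp_pos": TCP position; "tool_rot": TCP orientation; "ft_force": force on the tool from outside, world axes, zero at the start; "ft_torque": the same for the moment, N m; "gripper_width": finger opening in m; "gripper_force": force on a finger pad.
Only numpy, scipy, OpenCV 4.12 (cv2) and the standard library are available. Lean on these libraries where they do the work, as an engineer would, in place of code of your own. Each camera call takes 0.05 s, during which the arm holds its last target. There are 200 camera calls.

## Working session

There is one attempt and no reset: what is moved stays moved. The work goes in short steps, Python scripts to look and compute and a tool call to move; the robot and the scene stay as the last step left them, time stands still between calls to the robot, and variables do not carry over. Pictures are saved under pics/ and viewed, at most 14 in all, crops included, and the job is handed in when it is done.

Besides the shell and the picture viewer there is one more tool, called after "Call:" by a JSON object that holds its "op" and its "data", one argument or row to a line. step_arm: Moves the arm, as the interface text tells. Its arguments: {"type":"object","properties":{"increments":{"type":"array"}},"required":["increments"]}

```bash
mkdir -p pics; cat > h.py <<'E'
import numpy as np, cv2
from station import readout, get_image, camera_params, order, bot
def snap(n,f):
    im,d=get_image(n); cv2.imwrite('pics/'+f+'.png',im[:,:,::-1]); np.savez('/tmp/'+f,im=im,d=d); return im,d
def load(f):
    z=np.load('/tmp/'+f+'.npz'); return z['im'],z['d']
def px(n,d,u,v,z=None):
    """world pt at pixel; by depth, or by plane z"""
    c=camera_params(n);K=c['K'];T=c['world_from_camera']
    r=np.array([(u-K[0,2])/K[0,0],-(v-K[1,2])/K[1,1],-1])
    if z is None:
        p=r*d[int(v),int(u)]; return T[:3,:3]@p+T[:3,3]
    w=T[:3,:3]@r; return T[:3,3]+w*(z-T[2,3])/w[2]
def cloud(n,d):
    c=camera_params(n);K=c['K'];T=c['world_from_camera']
    v,u=np.mgrid[:d.shape[0],:d.shape[1]]
    p=np.stack([(u-K[0,2])/K[0,0]*d,-(v-K[1,2])/K[1,1]*d,-d],-1)
    return p@T[:3,:3].T+T[:3,3]
E
python3 - <<'E'
from h import *
snap('scene','s0');snap('top','t0');print(readout.state())
for n in('scene','top'):print(camera_params(n))
E
```

```text
{'t': 0.1, 'joint_positions': array([ 9.97687573e-01,  1.81448635e-01,  1.60788667e+00, -7.82863177e-06,
        1.35379854e+00, -2.06325032e-01]), 'joint_velocities': array([-0.0006895 , -0.00268382, -0.00335811, -0.00035895,  0.00123221,
       -0.00137492]), 'joint_efforts': array([ 1.95017706e-04, -4.34820771e+01, -3.42692506e+01,  7.03351269e-02,
        3.39956651e-02, -6.57797546e-05]), 'tcp_pos': array([0.20592639, 0.53632565, 0.22032075]), 'tool_rot': array([-5.72810173e-01, -3.08834156e+00,  2.24352062e-03]), 'ft_force': array([ 0.22450468, -0.11452839, -0.96989153]), 'ft_torque': array([ 0.01333194, -0.01199618,  0.01890567]), 'gripper_force': 0.0, 'gripper_width': 0.0878796096406339}
{'K': array([[502.587533  ,   0.        , 279.56519935],
       [  0.        , 502.587533  , 215.63305962],
       [  0.        ,   0.        ,   1.        ]]), 'world_from_camera': array([[-0.85645924, -0.3516594 ,  0.37790639,  1.04845149],
       [ 0.51600843, -0.60390106,  0.60748564,  0.82300232],
       [ 0.01459003,  0.71528957,  0.69867586,  1.00003995],
       [ 0.        ,  0.        ,  0.        ,  1.        ]])}
{'K': array([[446.86422214,   0.        , 278.21038997],
       [  0.        , 446.86422214, 203.99686972],
       [  0.        ,   0.        ,   1.        ]]), 'world_from_camera': array([[-2.54123720e-02,  9.88517954e-01, -1.48951222e-01,
         3.25859366e-01],
       [-9.99676619e-01, -2.49898343e-02,  4.70794589e-03,
         3.55989472e-03],
       [ 9.31622697e-04,  1.49022694e-01,  9.88833337e-01,
         1.60428543e+00],
       [ 0.00000000e+00,  0.00000000e+00,  0.00000000e+00,
         1.00000000e+00]])}
```

View pics/s0.png

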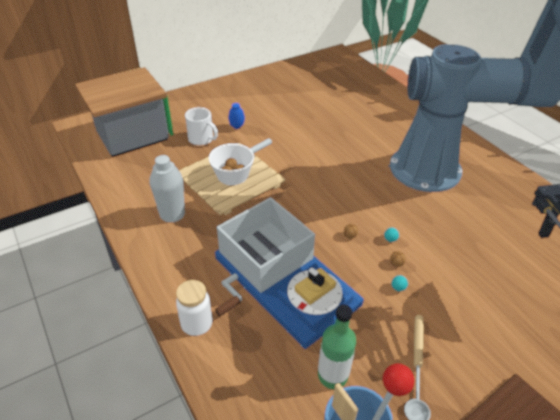

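View pics/t0.png

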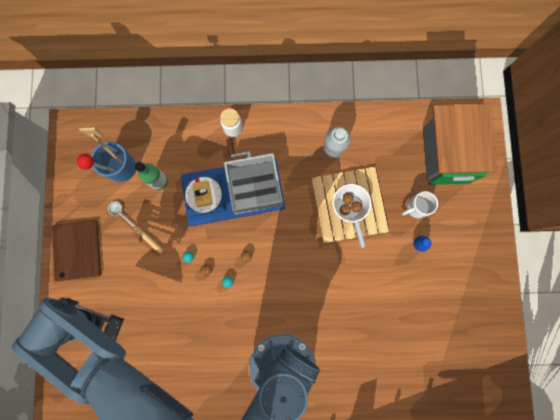

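The top view shows the adjuster at about (203,195), the hopper at (254,184), the pan at (351,204) with three walnuts and its handle towards (361,240). Loose walnuts are at (247,255) and (207,268), turquoise decoys at (188,257) and (228,282). Next I measure and zoom in on the adjuster.

```bash
python3 - <<'E'
from h import *
im,d=load('t0'); s,ds=load('s0')
a=cv2.resize(im[160:235,165:240],(600,600),interpolation=cv2.INTER_CUBIC)
b=cv2.resize(s[255:330,270:365],(760,600),interpolation=cv2.INTER_CUBIC)
cv2.imwrite('pics/c0.png',a[:,:,::-1]);cv2.imwrite('pics/c1.png',b[:,:,::-1])
P=cloud('top',d);Q=cloud('scene',ds)
# mill: blue base pixels
for nm,I,C in(('t',im,P),('s',s,Q)):
    h=cv2.cvtColor(I,cv2.COLOR_RGB2HSV)
    # hopper rim: z .11-.13
    for z0,z1,lab in((.110,.130,'rim'),(.022,.037,'base'),(.05,.066,'housing/dial'),(.085,.1,'nut'),(.118,.13,'knob')):
        if lab=='rim': box=lambda c:(c[...,0]>.2)&(c[...,0]<.7)&(c[...,1]>-.05)&(c[...,1]<.25)
        else: box=lambda c:(c[...,0]>.2)&(c[...,0]<.6)&(c[...,1]>.0)&(c[...,1]<.4)
        m=box(C)&(C[...,2]>z0)&(C[...,2]<z1)&(I.max(2)>0)
        if lab=='base': m&=(h[...,0]>100)&(h[...,0]<125)&(h[...,1]>150)
        pt=C[m]
        if len(pt)>10:
            r=cv2.minAreaRect(pt[:,:2].astype(np.float32));print(nm,lab,len(pt),np.round(pt[:,2].mean(),4),r)
E
```

```text
t rim 268 0.1199 ((0.6217500567436218, 0.12207499891519547), (0.16848625242710114, 0.2569504380226135), 8.543121337890625)
t base 528 0.03 ((0.5608943104743958, 0.16396723687648773), (0.08172417432069778, 0.3198058307170868), 9.089852333068848)
t housing/dial 494 0.06 ((0.5685523748397827, 0.16455557942390442), (0.0720607116818428, 0.31292784214019775), 2.074066400527954)
t nut 207 0.0926 ((0.5582002401351929, 0.1464446485042572), (0.2877468764781952, 0.050074901431798935), 79.85881042480469)
t knob 101 0.1225 ((0.562050461769104, 0.1413525640964508), (0.27706989645957947, 0.06038358435034752), 76.74518585205078)
s rim 755 0.118 ((0.621923565864563, 0.12279952317476273), (0.1708465814590454, 0.256271094083786), 8.248801231384277)
s base 254 0.0305 ((0.5603713989257812, 0.24766479432582855), (0.09847479313611984, 0.16756734251976013), 7.1373186111450195)
s housing/dial 824 0.0605 ((0.5645343661308289, 0.164666086435318), (0.07187158614397049, 0.325754314661026), 0.21312597393989563)
s nut 427 0.0926 ((0.5654320120811462, 0.14541040360927582), (0.06813149899244308, 0.28973421454429626), 0.09707919508218765)
s knob 229 0.1216 ((0.5656387209892273, 0.14130735397338867), (0.2822725772857666, 0.06846512854099274), 89.7770767211914)
```

View pics/c0.png

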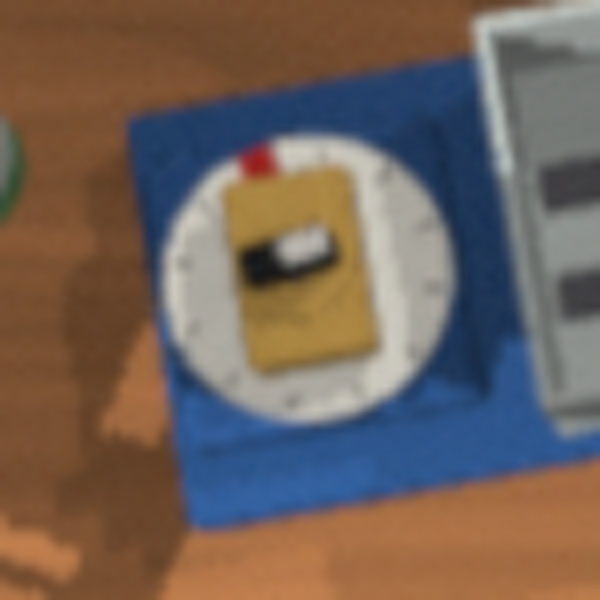

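View pics/c1.png

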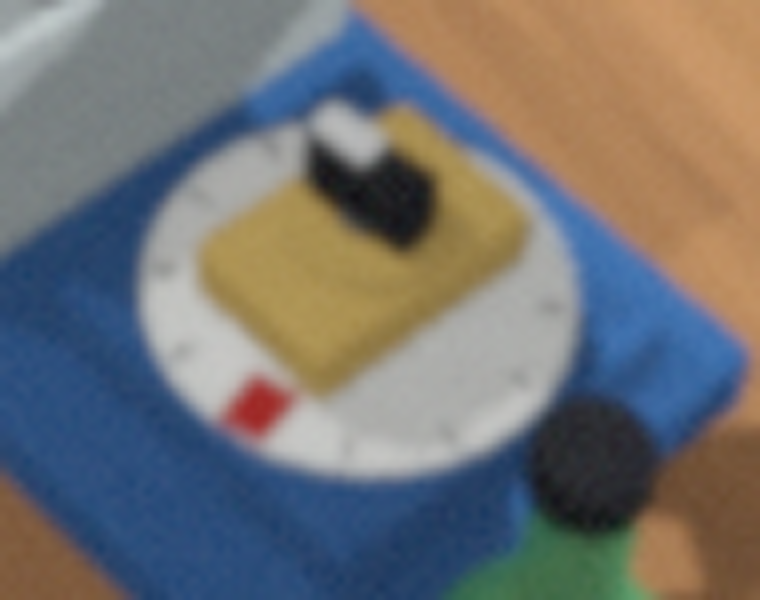

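The crops show a dial centre near (310,280), the nut's long axis about upright, the pointer pointing right (towards the hopper), and the red mark at (258,160) in the top crop and (257,408) in the scene crop.

```bash
python3 - <<'E'
from h import *
im,d=load('t0'); s,ds=load('s0')
T=lambda x,y,z:px('top',d,165+(x+.5)/8-.5,160+(y+.5)/8-.5,z)[:2].round(4)
S=lambda x,y,z:px('scene',ds,270+(x+.5)/8-.5,255+(y+.5)/8-.5,z)[:2].round(4)
print('dial',T(310,280,.062),S(360,300,.062)); print('mark',T(258,161,.062),S(257,408,.062))
print('nutctr top',T(303,270,.092)); print('knob',T(243,272,.124),T(334,243,.124),'S',S(335,112,.124),S(420,225,.124))
print('nut ends',T(290,180,.092),T(317,363,.092))
P=cloud('top',d)
for lab,u0,u1,v0,v1,z0,z1 in(('rim',222,285,150,216,.112,.128),('housing',180,222,170,220,.057,.063),('base',176,290,150,228,.025,.034),('rack',310,392,160,245,.015,.025),('oil',135,170,160,192,.03,.3),('shaker',322,352,122,160,.03,.3),('panrim',325,378,180,226,.083,.1),('spoon',105,165,195,255,.006,.06)):
    m=np.zeros(d.shape,bool);m[v0:v1,u0:u1]=1;m&=(P[...,2]>z0)&(P[...,2]<z1);p=P[m]
    print(lab,len(p),p[:,2].mean().round(4),[np.round(q,4) for q in cv2.minAreaRect(p[:,:2].astype(np.float32))])
for u,v in((247,255),(207,268),(188,257),(228,282)):print(px('top',d,u,v,.02).round(3),px('top',d,u,v).round(3))
for u,v in((350,231),(398,258),(391,234),(400,283)):print(px('scene',ds,u,v,.02).round(3))
print('handle',px('top',d,357,224).round(3),px('top',d,361,242).round(3))
E
```

```text
dial [0.5982 0.2575] [0.6017 0.265 ]
mark [0.6519 0.2803] [0.6479 0.2816]
nutctr top [0.5973 0.2556]
knob [0.5914 0.2754] [0.6028 0.2372] S [0.6006 0.2438] [0.6027 0.289 ]
nut ends [0.6368 0.2612] [0.5568 0.2496]
rim 336 0.1201 [array([0.6298, 0.08  ]), array([0.1719, 0.1703]), np.float64(8.9825)]
housing 529 0.0602 [array([0.6006, 0.257 ]), array([0.1305, 0.1295]), np.float64(9.6227)]
base 1538 0.0303 [array([0.6442, 0.1632]), array([0.246 , 0.3497]), np.float64(9.1121)]
rack 2372 0.0204 [array([ 0.56  , -0.2601]), array([0.2402, 0.2344]), np.float64(8.4886)]
oil 552 0.1494 [array([0.6617, 0.425 ]), array([0.062 , 0.0657]), np.float64(47.5359)]
shaker 620 0.1474 [array([ 0.7673, -0.2114]), array([0.0829, 0.0846]), np.float64(20.1627)]
panrim 203 0.0896 [array([ 0.5543, -0.2557]), array([0.1293, 0.1281]), np.float64(54.4619)]
spoon 487 0.0126 [array([0.506 , 0.5123]), array([0.2154, 0.2124]), np.float64(88.5171)]
[0.386 0.111 0.02 ] [0.385 0.11  0.03 ]
[0.344 0.252 0.02 ] [0.344 0.249 0.037]
[0.384 0.318 0.02 ] [0.383 0.314 0.044]
[0.293 0.178 0.02 ] [0.294 0.176 0.044]
[0.384 0.118 0.02 ]
[0.335 0.259 0.02 ]
[0.295 0.183 0.02 ]
[0.384 0.324 0.02 ]
handle [ 0.479 -0.272  0.079] [ 0.418 -0.283  0.075]
```

Call:
{"op": "step_arm", "data": {
  "increments": [
    [13.17,-9.33,0,5,88],
    [13.17,-9.33,0,5,88],
    [13.17,-9.33,0,5,88],
    [13.17,-9.33,0,5,88],
    [13.17,-9.33,0,5,88],
    [13.17,-9.33,0,5,88],
    [13.17,-9.33,0,5,88],
    [13.17,-9.33,0,5,88],
    [13.17,-9.33,0,5,88],
    [13.17,-9.33,0,5,88],
    [13.17,-9.33,0,5,88],
    [13.17,-9.33,0,5,88]
  ]
}}

```text
t: 1.1
tcp_pos: [0.6026, 0.2551, 0.2206]
tool_rot: [0.245, -3.131, 0.0]
ft_force: [0.4, 1.2, 0.4]
gripper_width: 0.0882
gripper_force: 0.0
```

Call:
{"op": "step_arm", "data": {
  "increments": [
    [0,0,0,0,88],
    [0,0,-1.2,0,88],
    [0,0,-2.4,0,88],
    [0,0,-3.4,0,88],
    [0,0,-4.2,0,88],
    [0,0,-4.68,0,88],
    [0,0,-4.68,0,88],
    [0,0,-4.68,0,88]
  ]
}}

```text
t: 1.77
tcp_pos: [0.6009, 0.2571, 0.0805]
tool_rot: [0.246, -3.131, 0.0]
ft_force: [1.1, -0.5, 1.2]
gripper_width: 0.088
gripper_force: 0.0
```

Call:
{"op": "step_arm", "data": {
  "increments": [
    [0,0,0,0,45],
    [0,0,0,0,45],
    [0,0,0,0,45],
    [0,0,0,0,45],
    [0,0,0,0,45],
    [0,0,0,0,45],
    [0,0,0,0,45],
    [0,0,0,0,45]
  ]
}}

```text
t: 2.43
tcp_pos: [0.6013, 0.2582, 0.0811]
tool_rot: [-0.246, 3.131, 0.003]
ft_force: [0.1, 5.0, 0.4]
gripper_width: 0.045
gripper_force: 2.4
```

```bash
python3 - <<'E'
from h import *
print(bot.tcp_to_tips, {k:readout.state()[k] for k in('gripper_width','gripper_force','ft_force','ft_torque','tcp_pos')})
s,ds=snap('scene','s1')
b=cv2.resize(s[220:340,250:390],(700,600),interpolation=cv2.INTER_CUBIC);cv2.imwrite('pics/c2.png',b[:,:,::-1])
E
```

```text
0.011 {'gripper_width': 0.04501284915429382, 'gripper_force': 2.4255434372025775, 'ft_force': array([0.05079539, 4.9696091 , 0.40696884]), 'ft_torque': array([ 0.82992715,  0.1059404 , -0.03821349]), 'tcp_pos': array([0.60126047, 0.2582212 , 0.08105457])}
```

View pics/c2.png

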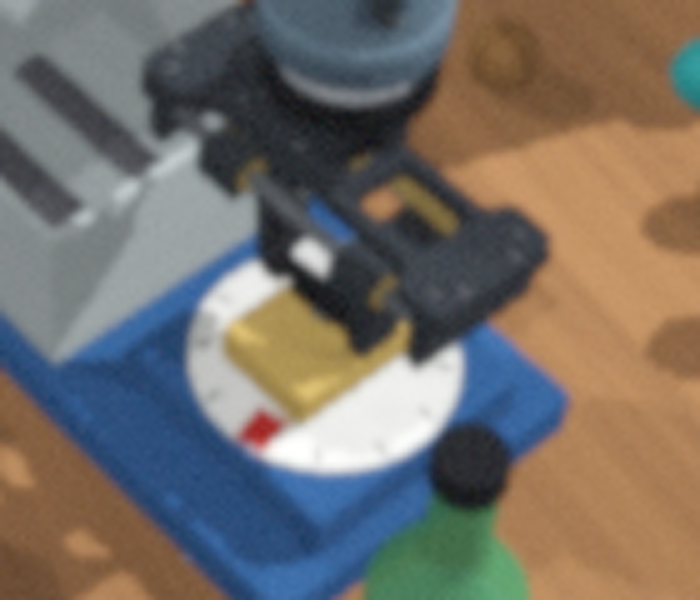

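```bash
python3 - <<'E'
from h import *
s,ds=load('s1')
for x,y in((365,340),(345,325),(330,300),(315,255),(300,235),(385,300),(420,345),(445,310),(255,345),(300,400),(385,345)):
    print(x,y,px('scene',ds,250+x/5,220+y/5).round(3))
E
```

```text
365 340 [0.604 0.296 0.113]
345 325 [0.605 0.282 0.11 ]
330 300 [0.606 0.271 0.115]
315 255 [0.603 0.253 0.127]
300 235 [0.598 0.235 0.118]
385 300 [0.619 0.323 0.181]
420 345 [0.62  0.349 0.18 ]
445 310 [0.614 0.354 0.205]
255 345 [0.639 0.263 0.096]
300 400 [0.636 0.295 0.091]
385 345 [0.584 0.286 0.085]
```

```bash
python3 - <<'E'
from h import *
s,ds=load('s1');C=cloud('scene',ds)
for r in range(274,296):
    print(r,' '.join('%d:%.3f,%.3f,%d'%(c,C[r,c,1],C[r,c,2],s[r,c].max()) for c in range(311,330,3)))
s,ds=load('s0');C=cloud('scene',ds)
print(C[205:240:3,540:560:4,:].round(3))
E
```

```text
274 311:0.255,0.122,85 314:0.260,0.125,169 317:0.301,0.183,56 320:0.308,0.189,54 323:0.311,0.188,52 326:0.313,0.187,68 329:0.313,0.183,55
275 311:0.256,0.119,46 314:0.262,0.124,116 317:0.302,0.181,53 320:0.310,0.188,54 323:0.312,0.188,56 326:0.315,0.188,79 329:0.329,0.204,72
276 311:0.257,0.118,33 314:0.263,0.122,70 317:0.302,0.178,46 320:0.309,0.183,48 323:0.314,0.186,51 326:0.316,0.185,97 329:0.332,0.205,86
277 311:0.255,0.111,27 314:0.264,0.120,40 317:0.302,0.175,49 320:0.310,0.182,50 323:0.315,0.185,55 326:0.317,0.182,106 329:0.335,0.208,74
278 311:0.256,0.109,33 314:0.266,0.118,30 317:0.302,0.172,42 320:0.311,0.180,43 323:0.319,0.187,54 326:0.823,1.000,103 329:0.335,0.203,65
279 311:0.257,0.106,52 314:0.264,0.113,33 317:0.272,0.120,40 320:0.310,0.176,48 323:0.318,0.183,63 326:0.320,0.181,97 329:0.334,0.199,68
280 311:0.258,0.105,91 314:0.265,0.111,33 317:0.272,0.116,33 320:0.312,0.174,46 323:0.319,0.181,64 326:0.319,0.177,92 329:0.336,0.199,76
281 311:0.256,0.098,127 314:0.266,0.107,39 317:0.274,0.116,31 320:0.312,0.172,46 323:0.318,0.175,56 326:0.299,0.140,80 329:0.326,0.179,83
[... 2811 characters left out ...]
0.492  0.28 ]
  [ 0.191  0.496  0.282]
  [ 0.225  0.516  0.316]]

 [[-0.106  0.359 -0.001]
  [ 0.197  0.487  0.268]
  [ 0.197  0.494  0.274]
  [ 0.189  0.498  0.273]
  [-0.142  0.383  0.002]]

 [[ 0.197  0.483  0.256]
  [ 0.197  0.49   0.262]
  [ 0.192  0.495  0.264]
  [ 0.181  0.498  0.26 ]
  [-0.13   0.391  0.004]]

 [[ 0.199  0.487  0.251]
  [ 0.198  0.494  0.257]
  [ 0.188  0.497  0.254]
  [-0.113  0.392  0.002]
  [-0.126  0.397 -0.001]]

 [[ 0.199  0.49   0.244]
  [ 0.193  0.495  0.246]
  [ 0.184  0.498  0.244]
  [-0.105  0.399 -0.   ]
  [-0.108  0.407  0.006]]

 [[-0.068  0.389 -0.001]
  [-0.08   0.394 -0.004]
  [-0.082  0.402  0.003]
  [-0.095  0.407  0.   ]
  [-0.104  0.413  0.001]]]
```

The fingertips really stand about 24 mm above the reported TCP z, where they should be 11 mm below it. So every height is 35 mm too high. I'll open, descend 35 mm more while watching the force, and grip the nut itself.

Call:
{"op": "step_arm", "data": {
  "increments": [
    [0,0,0,0,88],
    [0,0,0,0,88],
    [0,0,0,0,88],
    [0,0,0,0,88],
    [0,0,0,0,88],
    [0,0,0,0,88],
    [0,0,-0.4,0,88],
    [0,0,-0.8,0,88],
    [0,0,-1.1,0,88],
    [0,0,-1.1,0,88]
  ]
}}

```text
t: 3.32
tcp_pos: [0.5989, 0.2562, 0.0439]
tool_rot: [0.245, -3.126, 0.001]
ft_force: [-0.1, -0.2, -0.7]
gripper_width: 0.0878
gripper_force: 0.0
```

Call:
{"op": "step_arm", "data": {
  "increments": [
    [0,0,0,0,45],
    [0,0,0,0,45],
    [0,0,0,0,45],
    [0,0,0,0,45],
    [0,0,0,0,45],
    [0,0,0,0,45],
    [0,0,0,0,45],
    [0,0,0,0,45]
  ]
}}

```text
t: 3.98
tcp_pos: [0.6013, 0.2602, 0.0482]
tool_rot: [-0.246, 3.13, 0.008]
ft_force: [0.8, 12.8, -3.2]
gripper_width: 0.056
gripper_force: 30.0
```

Call:
{"op": "step_arm", "data": {
  "increments": [
    [0,0.1,0,1,45],
    [0,0.1,0,2,45],
    [0,0.1,0,3,45],
    [0,0.1,0,4,45],
    [0,0.1,0,5,45],
    [0,0.1,0,6,45],
    [0,0.1,0,7,45],
    [0,0.1,0,8,45],
    [0,0.1,0,9,45],
    [0,0.1,0,10,45],
    [0,0.1,0,11,45],
    [0,0.1,0,11.5,45]
  ]
}}

```text
t: 4.98
tcp_pos: [0.6003, 0.2611, 0.0482]
tool_rot: [1.983, -2.436, -0.004]
ft_force: [-3.4, 4.2, 2.7]
gripper_width: 0.0559
gripper_force: 30.0
```

Call:
{"op": "step_arm", "data": {
  "increments": [
    [0,0,0,0,88],
    [0,0,0,0,88],
    [0,0,0,0,88],
    [0,0,0,0,88],
    [0,0,1.2,0,88],
    [0,0,2.5,0,88],
    [0,0,2.5,-1.2,88],
    [0,0,2.5,-2.4,88],
    [0,0,2.5,-3.6,88],
    [0,0,2.5,-4.8,88],
    [0,0,2.5,-6,88],
    [0,0,2.5,-7.2,88]
  ]
}}

```text
t: 5.98
tcp_pos: [0.6014, 0.2597, 0.1228]
tool_rot: [-0.934, 2.999, -0.0]
ft_force: [-0.2, 0.1, 1.2]
gripper_width: 0.0879
gripper_force: 0.0
```

Call:
{"op": "step_arm", "data": {
  "increments": [
    [0,0,0,-1.2,88],
    [0,0,0,-2.4,88],
    [0,0,0,-3.6,88],
    [0,0,0,-4.8,88],
    [0,0,0,-6,88],
    [0,0,0,-7.2,88],
    [0,0,0,-8.4,88],
    [0,0,0,-9.6,88],
    [0,0,0,-10.8,88],
    [0,0,0,-12,88],
    [0,0,0,-13.2,88],
    [0,0,0,-14.4,88]
  ]
}}

```text
t: 6.98
tcp_pos: [0.6015, 0.2596, 0.1227]
tool_rot: [1.361, 2.831, -0.0]
ft_force: [-0.5, 0.6, 0.3]
gripper_width: 0.0882
gripper_force: 0.0
```

Call:
{"op": "step_arm", "data": {
  "increments": [
    [0,0,0,-1.2,88],
    [0,0,0,-2.4,88],
    [0,0,0,-3.6,88],
    [0,0,0,-4.2,88],
    [0,0,0,-4.2,88]
  ]
}}

```text
t: 7.4
tcp_pos: [0.6015, 0.2597, 0.1227]
tool_rot: [1.941, 2.47, 0.0]
ft_force: [0.1, -0.1, 0.4]
gripper_width: 0.0878
gripper_force: 0.0
```

Call:
{"op": "step_arm", "data": {
  "increments": [
    [0,0,-0.8,0,88],
    [0,0,-1.55,0,60],
    [0,0,-1.55,0,40],
    [0,0,-1.55,0,10],
    [0,0,-1.55,0,10],
    [0,0,-1.55,0,10],
    [0,0,-1.55,0,10],
    [0,0,-1.55,0,10],
    [0,0,-1.55,0,10],
    [0,0,-1.55,0,10],
    [0,0,-1.55,0,10],
    [0,0,-1.55,0,10]
  ]
}}

```text
t: 8.4
tcp_pos: [0.6006, 0.2598, 0.0762]
tool_rot: [-1.936, -2.473, 0.002]
ft_force: [-12.8, -3.1, 8.6]
gripper_width: 0.0164
gripper_force: 6.7
```

Call:
{"op": "step_arm", "data": {
  "increments": [
    [0,0,0.03,0,10],
    [-0.03,0,0.03,1,10],
    [-0.03,0,0.03,2,10],
    [-0.03,0,0.03,3,10],
    [-0.03,0,0.03,4,10],
    [-0.03,0,0.03,5,10],
    [-0.03,0,0.03,6,10],
    [-0.03,0,0.03,7,10],
    [-0.03,0,0.03,8,10],
    [-0.03,0,0.03,9,10],
    [-0.03,0,0.03,10,10],
    [-0.03,0,0.03,11,10]
  ]
}}

```text
t: 9.4
tcp_pos: [0.6004, 0.26, 0.0762]
tool_rot: [-0.27, -3.13, -0.0]
ft_force: [1.4, 1.5, -5.4]
gripper_width: 0.0156
gripper_force: 30.0
```

Call:
{"op": "step_arm", "data": {
  "increments": [
    [0,0,0,1,10],
    [0,0,0,2,10],
    [0,0,0,3,10],
    [0,0,0,4,10],
    [0,0,0,5,10],
    [0,0,0,5.8,10],
    [0,0,0,5.8,10],
    [0,0,0,5.8,10]
  ]
}}

```text
t: 10.07
tcp_pos: [0.6003, 0.2601, 0.0763]
tool_rot: [-0.667, 3.07, 0.001]
ft_force: [3.4, 2.2, -8.3]
gripper_width: 0.0161
gripper_force: 30.0
```

Call:
{"op": "step_arm", "data": {
  "increments": [
    [0,0,0,0,60],
    [0,0,0,0,60],
    [0,0,0,0,60],
    [0,0,1.3,0,60],
    [0,0,2.6,0,60],
    [0,0,3,0,60],
    [-7,3,3,0,60],
    [-7,3,3,0,60],
    [-7,3,3,0,60],
    [-7,3,3,0,60],
    [-7,3,3,0,60],
    [-7,3,3,0,60]
  ]
}}

```text
t: 11.07
tcp_pos: [0.3863, 0.351, 0.1674]
tool_rot: [0.673, -3.068, -0.001]
ft_force: [0.5, 0.3, 0.6]
gripper_width: 0.0601
gripper_force: 0.0
```

```bash
python3 - <<'E'
from h import *
im,d=snap('top','t2'); s,ds=snap('scene','s2')
a=cv2.resize(im[165:225,170:230],(600,600),interpolation=cv2.INTER_CUBIC)
b=cv2.resize(s[255:330,270:365],(760,600),interpolation=cv2.INTER_CUBIC)[:,:]
b=cv2.resize(b,(400,316));c=np.zeros((600,800,3),np.uint8);c[:500,:400]=cv2.resize(a,(400,400))[:500] if 0 else 0
a=cv2.resize(a,(400,400));c[:400,:400]=a;c[:316,400:]=b
cv2.imwrite('pics/c3.png',c[:400,:,::-1])
E
```

```text
(no output)
```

View pics/c3.png

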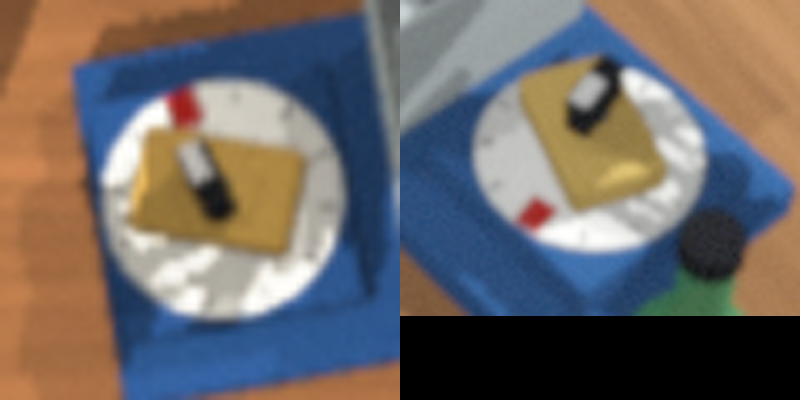

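The red mark is at (184,108) in the top crop, the dial centre at about (225,199), and the pointer runs from (205,180) to about (188,143). It looks close to the mark, so I compute the angle.

```bash
python3 - <<'E'
from h import *
A=np.array([.6005,.2595])
for n,f,(r0,r1,c0,c1) in(('top','t2',(165,225,170,230)),('scene','s2',(255,330,270,365))):
    im,d=load(f);m=np.zeros(d.shape,bool);m[r0:r1,c0:c1]=1
    i=im.astype(int);red=m&(i[...,0]>120)&(i[...,1]<80)&(i[...,2]<80)
    v,u=np.nonzero(red);w=px(n,d,u.mean(),v.mean(),.062)[:2]
    # dial extents: white low-sat at z~.062
    P=cloud(n,d);k=m&(P[...,2]>.057)&(P[...,2]<.068)&(i.min(2)>110)
    p=P[k][:,:2].astype(np.float32);(c,R)=cv2.minEnclosingCircle(p)
    hull=cv2.fitEllipse(cv2.convexHull(p));
    print(n,len(u),'mark',w,'dial',c,R,hull,'ang A',np.degrees(np.arctan2(*(w-A)[::-1])),'ang c',np.degrees(np.arctan2(*(w-np.array(c))[::-1])))
T=lambda x,y:px('top',None,170+x/6.667-.45,165+y/6.667-.45,.124)[:2]
a,b=T(190,143),T(216,214);print(a,b,np.degrees(np.arctan2(*(a-b)[::-1])), (a+b)/2)
S=lambda x,y:px('scene',None,270+x*1.9/8-.4,255+y*1.9/8-.4,.124)[:2]
a,b=S(580,120)*0+S(580-400,118),S(607-400,68);print(a,b,np.degrees(np.arctan2(*(a-b)[::-1])),(a+b)/2)
E
```

```text
top 17 mark [0.65766607 0.26912547] dial (0.5987343192100525, 0.259490966796875) 0.06613197177648544 ((0.5992361307144165, 0.2590903341770172), (0.12616802752017975, 0.130418062210083), 123.95207977294922) ang A 9.557656670580144 ang c 9.284902127191817
scene 22 mark [0.6479958  0.28169861] dial (0.6005138158798218, 0.23597471415996552) 0.09118915349245071 ((0.6042718291282654, 0.23336827754974365), (0.14928306639194489, 0.1880205273628235), 5.058861255645752) ang A 25.050470934081527 ang c 43.919392701862584
[0.61698291 0.26500457] [0.58025637 0.25186864] 19.680532047465373 [0.59861964 0.2584366 ]
[0.6210725  0.27806057] [0.58994488 0.25738513] 33.592716875019086 [0.60550869 0.26772285]
```

Call:
{"op": "step_arm", "data": {
  "increments": [
    [7,-3,0,1.1,88],
    [7,-3,0,2.2,88],
    [7,-3,0,3.3,88],
    [7,-3,0,4.4,88],
    [7,-3,0,5.5,88],
    [7,-3,0,6.6,88],
    [7,-3,0,7.8,88],
    [7,-3,0,9,88],
    [7,-3,0,9,88],
    [7,-3,-1.2,9,88],
    [7,-3,-2,9,88],
    [7,-3,-2,9,88]
  ]
}}

```text
t: 12.17
tcp_pos: [0.5972, 0.2583, 0.1016]
tool_rot: [1.981, -2.428, -0.006]
ft_force: [-1.6, -0.4, -0.9]
gripper_width: 0.0882
gripper_force: 0.0
```

```bash
python3 - <<'E'
from h import *
for n,f,(r,c) in(('top','t2',(181,197)),('scene','s2',(305,302))):
    im,d=load(f);i=im.astype(int);w=np.clip(i[...,0]-np.maximum(i[...,1],i[...,2])-40,0,None)
    m=np.zeros(d.shape);m[r-6:r+7,c-6:c+7]=1;w=w*m*(i[...,0]>100)*(abs(i[...,1]-i[...,2])<30);v,u=np.mgrid[:d.shape[0],:d.shape[1]]
    U,V=(w*u).sum()/w.sum(),(w*v).sum()/w.sum();p=px(n,d,U,V,.062)[:2];D=p-[.6005,.2598];print(n,U,V,p,np.degrees(np.arctan2(D[1],D[0])),np.hypot(*D))
E
```

```text
top 197.07369323050557 180.91002570694087 [0.64748006 0.27940577] 22.651804870533844 0.0509068969067385
scene 301.7721250662427 305.5135135135135 [0.64770484 0.28162439] 24.812689054599748 0.05200577941653875
```

Call:
{"op": "step_arm", "data": {
  "increments": [
    [0,0,0,0,88],
    [0,0,-1,0,88],
    [0,0,-1.9,0,88],
    [0,0,-1.9,0,88],
    [0,0,-1.9,0,45],
    [0,0,-1.9,0,45],
    [0,0,-1.9,0,45],
    [0,0,-1.9,0,45],
    [0,0,-1.9,0,45],
    [0,0,-1.9,0,45],
    [0,0,-1.9,0,45],
    [0,0,-1.9,0,45]
  ]
}}

```text
t: 13.17
tcp_pos: [0.6002, 0.2604, 0.0518]
tool_rot: [-1.991, 2.43, 0.001]
ft_force: [-3.8, 0.8, 7.2]
gripper_width: 0.0556
gripper_force: 30.0
```

Call:
{"op": "step_arm", "data": {
  "increments": [
    [0,0,0,-1,45],
    [0,0,0,-2,45],
    [0,0,0,-3,45],
    [0,0,0,-4,45],
    [0,0,0,-5,45],
    [0,0,0,-6,45],
    [0,0,0,-7,45],
    [0,0,0,-8,45],
    [0,0,0,-9,45],
    [0,0,0,-10,45],
    [0,0,0,-11,45],
    [0,0,0,-11.8,45]
  ]
}}

```text
t: 14.17
tcp_pos: [0.6008, 0.2601, 0.0518]
tool_rot: [-0.209, 3.134, 0.0]
ft_force: [2.0, 0.8, 2.9]
gripper_width: 0.0562
gripper_force: 30.5
```

Call:
{"op": "step_arm", "data": {
  "increments": [
    [0,0,0,-0.2,45],
    [0,0,0,-0.2,45],
    [0,0,0,-0.2,45]
  ]
}}

```text
t: 14.42
tcp_pos: [0.6012, 0.2602, 0.0517]
tool_rot: [-0.189, 3.134, -0.0]
ft_force: [-1.6, -1.0, 6.0]
gripper_width: 0.0561
gripper_force: 30.5
```

```bash
python3 - <<'E'
from h import *
s=readout.state();print(s['ft_torque'],s['ft_force'],s['tool_rot'])
E
```

```text
[0.11782389 0.24745798 1.15914811] [-1.57934546 -0.9792126   6.02026988] [-1.88907636e-01  3.13368875e+00 -4.05432147e-04]
```

Call:
{"op": "step_arm", "data": {
  "increments": [
    [0,0,0,0,88],
    [0,0,0,0,88],
    [0,0,0,0,88],
    [0,0,0,0,88],
    [0,0,1.3,0,88],
    [0,0,2.6,0,88],
    [0,0,4,0,88],
    [0,0,5,0,88],
    [-1,-2,5,0,88],
    [-3,-4,5,0,88],
    [-5,-6,5,0,88],
    [-5,-6,5,0,88]
  ]
}}

```text
t: 15.42
tcp_pos: [0.4962, 0.1291, 0.1999]
tool_rot: [0.183, -3.136, 0.0]
ft_force: [0.4, -1.1, 0.2]
gripper_width: 0.0881
gripper_force: 0.0
```

Call:
{"op": "step_arm", "data": {
  "increments": [
    [-2,-1.3,0,0,60],
    [-2,-2.6,0,0,40],
    [-2,-4,0,0,40],
    [-2,-5,0,0,40],
    [-2,-5,0,0,40]
  ]
}}

```text
t: 15.83
tcp_pos: [0.4371, -0.0248, 0.2006]
tool_rot: [-0.175, 3.136, -0.004]
ft_force: [-0.0, -0.2, 0.2]
gripper_width: 0.0564
gripper_force: 0.0
```

```bash
python3 - <<'E'
from h import *
im,d=snap('top','t3'); s,ds=snap('scene','s3')
c=np.zeros((600,800,3),np.uint8)
c[:400,:400]=cv2.resize(im[165:225,170:230],(400,400),interpolation=cv2.INTER_CUBIC)
c[:316,400:]=cv2.resize(s[255:330,270:365],(400,316),interpolation=cv2.INTER_CUBIC)
cv2.imwrite('pics/c4.png',c[:400,:,::-1])
P=cloud('top',d)
for lab,u0,u1,v0,v1,z0,z1 in(('panrim',325,378,180,226,.083,.1),('handle',335,390,222,255,.055,.095)):
    m=np.zeros(d.shape,bool);m[v0:v1,u0:u1]=1;m&=(P[...,2]>z0)&(P[...,2]<z1);p=P[m]
    print(lab,len(p),p.mean(0).round(4),[np.round(q,4) for q in cv2.minAreaRect(p[:,:2].astype(np.float32))])
print(readout.state()['tcp_pos'])
E
```

```text
panrim 205 [ 0.5459 -0.2747  0.0894] [array([ 0.5422, -0.2664]), array([0.1286, 0.1296]), np.float64(53.2586)]
handle 177 [ 0.445  -0.2863  0.08  ] [array([ 0.4498, -0.2892]), array([0.1175, 0.0528]), np.float64(32.0619)]
[ 0.43758848 -0.02141027  0.20029938]
```

View pics/c4.png

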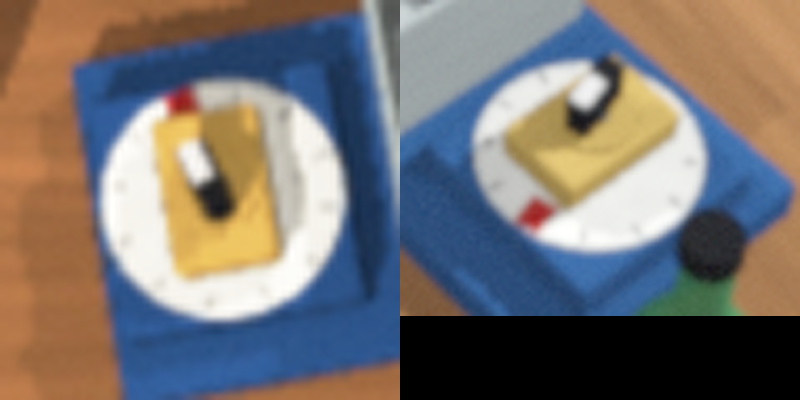

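The nut is tight again and the pointer is still on the mark. The pan has shifted about 15 mm, so I measure its handle.

```bash
python3 - <<'E'
from h import *
for n,f in(('top','t3'),('scene','s3')):
    im,d=load(f);P=cloud(n,d)
    m=(P[...,2]>.083)&(P[...,2]<.1)&(np.hypot(P[...,0]-.545,P[...,1]+.265)<.085)
    c,R=cv2.minEnclosingCircle(P[m][:,:2].astype(np.float32));c=np.array(c)
    r=np.hypot(P[...,0]-c[0],P[...,1]-c[1])
    m=(r>.076)&(r<.165)&(P[...,2]>.062)&(P[...,2]<.1)&(P[...,0]<c[0]-.05)
    p=P[m];vx,vy,x0,y0=cv2.fitLine(p[:,:2].astype(np.float32),cv2.DIST_HUBER,0,.01,.01).ravel()
    print(n,c,R,len(p),'dir',np.degrees(np.arctan2(vy,vx)),x0,y0,'z',np.percentile(p[:,2],[10,50,90]),'r',r[m].min(),r[m].max())
    c2=np.array([x0,y0]); print(np.degrees(np.arctan2(*(c-c2)[::-1])))
E
```

```text
top [ 0.53407699 -0.26888245] 0.07304956763982773 110 dir 13.959177 0.4253124 -0.29375073 z [0.07398206 0.07915987 0.08371778] r 0.07629643980917031 0.14653397523633233
12.878907550843413
scene [ 0.53385377 -0.25878534] 0.07315485179424286 111 dir 12.767099 0.42711535 -0.28417045 z [0.07132275 0.07820956 0.08281263] r 0.07629621803877967 0.15122539031282153
13.377868013953472
```

Call:
{"op": "step_arm", "data": {
  "increments": [
    [-0.34,-9,0,1.17,60],
    [-0.34,-9,0,1.17,60],
    [-0.34,-9,0,1.17,60],
    [-0.34,-9,0,1.17,60],
    [-0.34,-9,0,1.17,60],
    [-0.34,-9,0,1.17,60],
    [-0.34,-9,0,1.17,60],
    [-0.34,-9,0,1.17,60],
    [-0.34,-9,-1.2,1.17,60],
    [-0.34,-9,-2.4,1.17,60],
    [-0.34,-9,-3.6,1.17,60],
    [-0.34,-9,-3.6,1.17,60]
  ]
}}

```text
t: 16.93
tcp_pos: [0.4244, -0.2836, 0.0851]
tool_rot: [0.376, -3.111, -0.018]
ft_force: [-1.3, 1.4, -0.1]
gripper_width: 0.0601
gripper_force: 0.0
```

```bash
python3 - <<'E'
from h import *
print(readout.state()['tcp_pos'],readout.state()['tool_rot'])
s,ds=snap('scene','s4')
c=cv2.resize(s[100:230,160:330],(784,600),interpolation=cv2.INTER_CUBIC)
cv2.imwrite('pics/c5.png',c[:,:,::-1])
E
```

```text
[ 0.42444397 -0.28356742  0.08512393] [ 0.37610633 -3.11148198 -0.01773036]
```

View pics/c5.png

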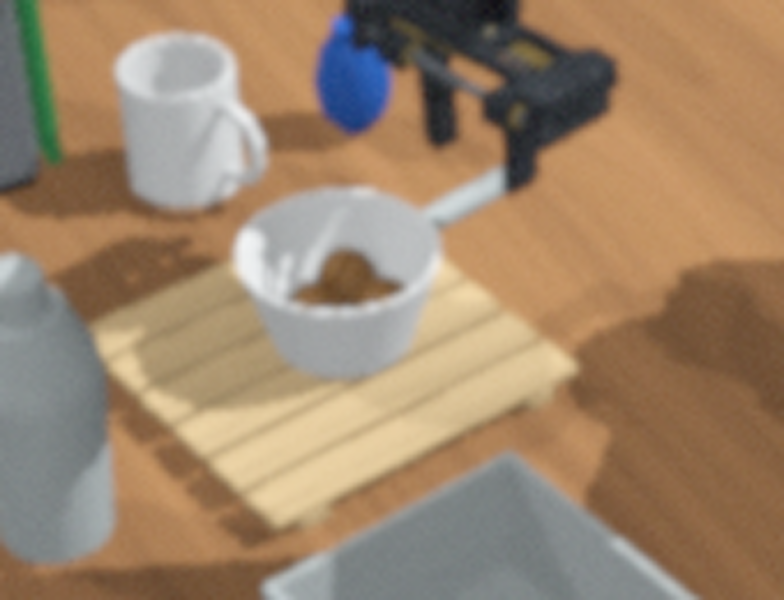

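The hand straddles the handle (fingers at about (440,120) and (520,165) in the crop). I descend and grip.

Call:
{"op": "step_arm", "data": {
  "increments": [
    [0,0,0,0,60],
    [0,0,-1,0,60],
    [0,0,-2.1,0,60],
    [0,0,-2.1,0,60],
    [0,0,-2.1,0,60],
    [0,0,-2.1,0,10],
    [0,0,-2.1,0,10],
    [0,0,-2.1,0,10],
    [0,0,-2.1,0,10],
    [0,0,-2.1,0,10],
    [0,0,-2.1,0,10],
    [0,0,-2.1,0,10]
  ]
}}

```text
t: 17.98
tcp_pos: [0.4274, -0.2899, 0.0294]
tool_rot: [-0.374, 3.119, -0.001]
ft_force: [-0.8, 0.2, 2.2]
gripper_width: 0.0156
gripper_force: 7.1
```

Call:
{"op": "step_arm", "data": {
  "increments": [
    [0,0,0,0,10],
    [0,0,0,0,10],
    [0,0,0.1,0,10],
    [0,0,0.2,0,10],
    [0,0,0.3,0,10],
    [0,0,0.4,0,10],
    [0,0,0.5,0,10],
    [0,0,0.5,0,10],
    [0,0,0.5,0,10]
  ]
}}

```text
t: 18.73
tcp_pos: [0.4273, -0.2898, 0.0443]
tool_rot: [0.375, -3.119, 0.0]
ft_force: [-0.8, -1.2, -1.8]
gripper_width: 0.0148
gripper_force: 29.8
```

```bash
python3 - <<'E'
from h import *
st=readout.state();print(st['tcp_pos'],st['gripper_width'],st['gripper_force'],st['ft_force'],st['ft_torque'])
s,ds=snap('scene','s5')
c=cv2.resize(s[100:230,160:330],(784,600),interpolation=cv2.INTER_CUBIC)
cv2.imwrite('pics/c6.png',c[:,:,::-1])
P=cloud('scene',ds); h=cv2.cvtColor(s,cv2.COLOR_RGB2HSV)
# rim plane fit: highest band points by column on the pan
m=(np.hypot(P[...,0]-.542,P[...,1]+.263)<.085)&(P[...,2]>.04)&(h[...,1]<60)
print(np.percentile(P[m][:,2],[1,50,95,99,99.8]))
for u,v in((236,160),(213,152),(254,155),(233,141),(225,141)):print(u,v,P[v,u].round(3))
E
```

```text
[ 0.42727361 -0.28977798  0.04426218] 0.014781643198749335 29.8389926366508 [-0.84352505 -1.15899581 -1.84151555] [-0.04445121  0.28486953  0.03596176]
[0.04166428 0.07863711 0.36611835 0.4091946  0.41728342]
236 160 [ 0.53  -0.265  0.061]
213 152 [ 0.586 -0.303  0.087]
254 155 [ 0.491 -0.222  0.094]
233 141 [ 0.512 -0.315  0.093]
225 141 [ 0.536 -0.322  0.097]
```

View pics/c6.png

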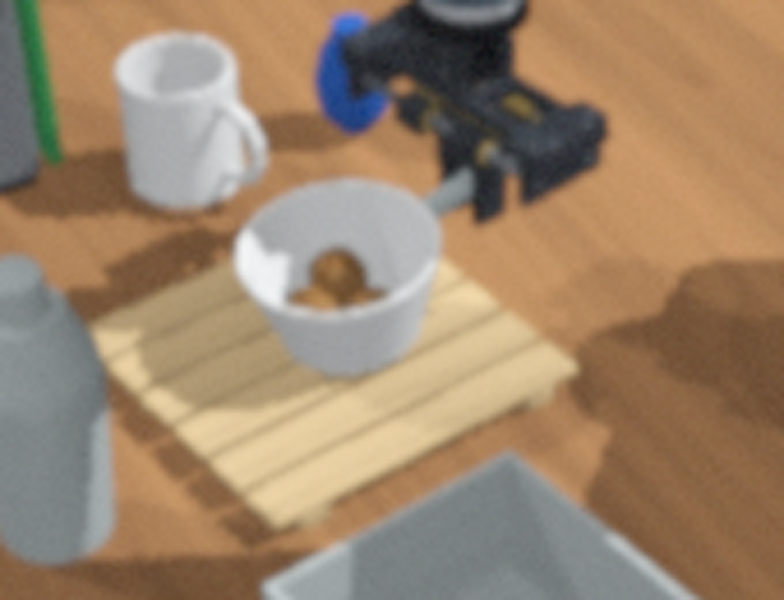

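Call:
{"op": "step_arm", "data": {
  "increments": [
    [0,0,0.2,0,10],
    [0,0,0.4,0,10],
    [0,0,0.6,0,10],
    [0,0,0.6,0,10],
    [0,0,0.6,0,10],
    [0,0,0.6,0,10]
  ]
}}

```text
t: 19.28
tcp_pos: [0.4274, -0.2899, 0.0624]
tool_rot: [-0.374, 3.119, -0.001]
ft_force: [-0.7, 0.8, -1.4]
gripper_width: 0.0145
gripper_force: 29.9
```

```bash
cat >> h.py <<'E'
def tilt(c0,f=None,zmin=.06,R=.09):
    """pan wall/inside points; slope of upper rim along handle direction from both cams"""
    for n in('top','scene'):
        im,d=snap(n,(f or 'x')+n);P=cloud(n,d);h=cv2.cvtColor(im,cv2.COLOR_RGB2HSV)
        m=(np.hypot(P[...,0]-c0[0],P[...,1]-c0[1])<R)&(P[...,2]>zmin)&(P[...,2]<.4)&(h[...,1]<70)&(h[...,2]>110)
        k,l,s,_=cv2.connectedComponentsWithStats(m.astype(np.uint8));i=1+np.argmax(s[1:,4]);m=(l==i)
        p=P[m];ax=np.array([.973,.232]);t=(p[:,:2]-c0)@ax
        print(n,len(p),[(round(a,3),round(float(np.percentile(p[(t>=a)&(t<a+.015),2],95)),3)) for a in np.arange(-.09,.09,.015) if ((t>=a)&(t<a+.015)).sum()>3])
E
python3 - <<'E'
from h import *
st=readout.state();print(st['tcp_pos'],st['ft_force'],st['ft_torque'])
tilt(np.array([.542,-.264]),'a')
E
```

```text
[ 0.42740552 -0.28994963  0.062351  ] [-0.69191544  0.78520211 -1.40544075] [-0.05407237  0.28638132  0.00573806]
top 379 [(np.float64(-0.075), 0.114), (np.float64(-0.06), 0.115), (np.float64(-0.045), 0.106), (np.float64(-0.03), 0.106), (np.float64(-0.015), 0.103), (np.float64(0.0), 0.1), (np.float64(0.015), 0.097), (np.float64(0.03), 0.092), (np.float64(0.045), 0.088), (np.float64(0.06), 0.091)]
scene 956 [(np.float64(-0.09), 0.112), (np.float64(-0.075), 0.113), (np.float64(-0.06), 0.113), (np.float64(-0.045), 0.107), (np.float64(-0.03), 0.104), (np.float64(-0.015), 0.1), (np.float64(0.0), 0.097), (np.float64(0.015), 0.094), (np.float64(0.03), 0.092), (np.float64(0.045), 0.089), (np.float64(0.06), 0.09)]
```

The pan pivots about the pads under its own weight: 11.5° for a 33 mm lift. So I'll set it back and re-grip close to the pan wall to carry it. Then I'll stand it in the hopper with the handle over the near wall, and re-grip at the handle end to swing it.

Call:
{"op": "step_arm", "data": {
  "increments": [
    [0,0,-0.5,0,10],
    [0,0,-1.05,0,10],
    [0,0,-1.05,0,10],
    [0,0,-1.05,0,40],
    [0,0,-1.05,0,40],
    [0,0,-1.05,0,40],
    [0.6,0.14,-1.05,0,40],
    [1.33,0.32,-1.05,0,40],
    [1.33,0.32,-1.05,0,40],
    [1.33,0.32,-1.05,0,40]
  ]
}}

```text
t: 20.22
tcp_pos: [0.468, -0.2802, 0.0312]
tool_rot: [-0.377, 3.118, -0.001]
ft_force: [-0.5, -0.1, -0.3]
gripper_width: 0.0397
gripper_force: 0.0
```

Call:
{"op": "step_arm", "data": {
  "increments": [
    [0,0,-0.05,0,10],
    [0,0,-0.05,0,10],
    [0,0,-0.05,0,10],
    [0,0,-0.05,0,10],
    [0,0,-0.05,0,10],
    [0,0,-0.05,0,10],
    [0,0,-0.05,0,10],
    [0,0,0.3,0,10],
    [0,0,0.6,0,10],
    [0,0,0.6,0,10]
  ]
}}

```text
t: 21.05
tcp_pos: [0.4683, -0.281, 0.0508]
tool_rot: [-0.375, 3.117, -0.004]
ft_force: [0.7, -1.0, -2.2]
gripper_width: 0.0149
gripper_force: 30.1
```

```bash
python3 - <<'E'
from h import *
st=readout.state();print(st['tcp_pos'],st['ft_force'],st['ft_torque'],st['gripper_force'])
tilt(np.array([.542,-.264]),'b')
E
```

```text
[ 0.46834851 -0.28095216  0.05075594] [ 0.70357122 -1.04026538 -2.19809292] [-0.01649482  0.16440668 -0.02155457] 30.1362457126379
top 269 [(np.float64(-0.045), 0.106), (np.float64(-0.03), 0.103), (np.float64(-0.015), 0.105), (np.float64(0.0), 0.101), (np.float64(0.015), 0.099), (np.float64(0.03), 0.095), (np.float64(0.045), 0.093), (np.float64(0.06), 0.093)]
scene 963 [(np.float64(-0.075), 0.108), (np.float64(-0.06), 0.11), (np.float64(-0.045), 0.106), (np.float64(-0.03), 0.104), (np.float64(-0.015), 0.102), (np.float64(0.0), 0.099), (np.float64(0.015), 0.096), (np.float64(0.03), 0.094), (np.float64(0.045), 0.092), (np.float64(0.06), 0.091)]
```

Call:
{"op": "step_arm", "data": {
  "increments": [
    [0,0,0.3,0,10],
    [0,0,0.6,0,10],
    [0,0,0.9,0,10],
    [0,0,1.2,0,10],
    [0,0,1.2,0,10],
    [0,0,1.2,0,10],
    [0,0,1.2,0,10]
  ]
}}

```text
t: 21.73
tcp_pos: [0.4672, -0.2801, 0.0846]
tool_rot: [0.374, -3.119, 0.0]
ft_force: [0.5, 0.2, -3.3]
gripper_width: 0.0148
gripper_force: 30.2
```

```bash
python3 - <<'E'
from h import *
st=readout.state();print(st['tcp_pos'],st['ft_force'],st['ft_torque'],st['gripper_force'])
tilt(np.array([.542,-.264]),'c')
im,_=load('cscene');c=cv2.resize(im[90:230,150:340],(780,575),interpolation=cv2.INTER_CUBIC);cv2.imwrite('pics/c7.png',c[:,:,::-1])
E
```

```text
[ 0.46717481 -0.28008574  0.08461511] [ 0.48688757  0.22616301 -3.26075385] [-0.00712452  0.20237797 -0.00530867] 30.213781781494617
top 490 [(np.float64(-0.06), 0.35), (np.float64(-0.045), 0.14), (np.float64(-0.03), 0.134), (np.float64(-0.015), 0.132), (np.float64(0.0), 0.129), (np.float64(0.015), 0.122), (np.float64(0.03), 0.12), (np.float64(0.045), 0.119), (np.float64(0.06), 0.118)]
scene 1305 [(np.float64(-0.075), 0.143), (np.float64(-0.06), 0.142), (np.float64(-0.045), 0.138), (np.float64(-0.03), 0.133), (np.float64(-0.015), 0.13), (np.float64(0.0), 0.127), (np.float64(0.015), 0.122), (np.float64(0.03), 0.121), (np.float64(0.045), 0.117), (np.float64(0.06), 0.117)]
```

View pics/c7.png

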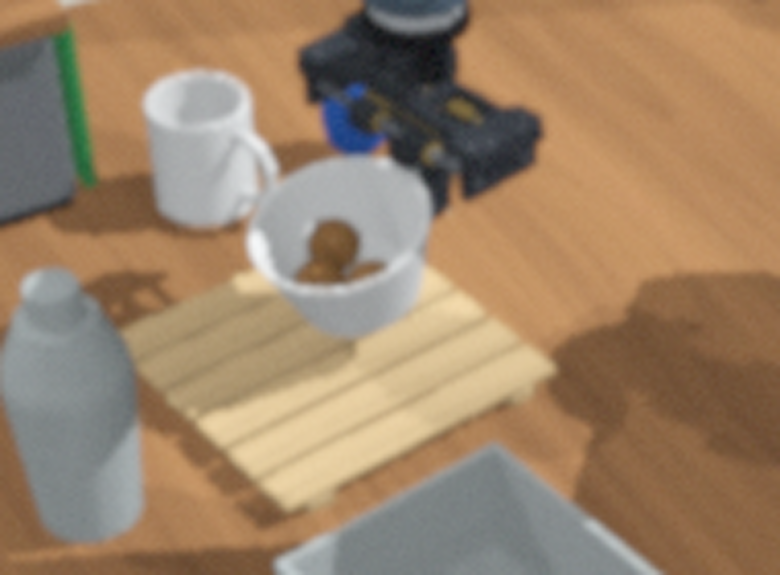

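The pan hangs at about 10° with all three walnuts safely inside, so it can be carried.

Call:
{"op": "step_arm", "data": {
  "increments": [
    [0,0,0.4,0,10],
    [0,0,1.0,0,10],
    [0,0,1.7,0,10],
    [0,0,2.3,0,10],
    [0.1,0.4,2.8,0,10],
    [0.3,1.1,3,-0.1,10],
    [0.5,1.9,3.1,-0.2,10],
    [0.8,2.8,3.1,-0.3,10],
    [1.05,3.7,3.1,-0.4,10],
    [1.3,4.6,3.1,-0.5,10],
    [1.5,5.5,3.1,-0.6,10],
    [1.75,6.4,3.1,-0.72,10]
  ]
}}

```text
t: 22.83
tcp_pos: [0.5197, -0.0868, 0.1782]
tool_rot: [0.255, -3.131, -0.0]
ft_force: [-0.3, -0.8, -2.2]
gripper_width: 0.0147
gripper_force: 30.3
```

Call:
{"op": "step_arm", "data": {
  "increments": [
    [0.25,0.9,0,0,10],
    [0.5,1.8,0,0,10],
    [0.75,2.7,0,0,10],
    [1,3.5,0,0,10],
    [1.2,4.2,0,0,10],
    [1.35,4.8,0,0,10],
    [1.45,5.1,0,0,10],
    [1.5,5.3,0,0,10],
    [1.5,5.33,0,0,10],
    [1.5,5.33,0,0,10]
  ]
}}

```text
t: 23.67
tcp_pos: [0.5646, 0.0713, 0.1776]
tool_rot: [0.257, -3.131, 0.0]
ft_force: [0.4, 0.4, -3.2]
gripper_width: 0.0148
gripper_force: 30.3
```

```bash
python3 - <<'E'
from h import *
st=readout.state();print(st['tcp_pos'],st['tool_rot'],st['ft_force'],st['gripper_force'])
tilt(np.array([.64,.085]),'d',zmin=.13)
E
```

```text
[0.56461144 0.07131881 0.17762351] [ 2.56599575e-01 -3.13064123e+00  4.49539491e-04] [ 0.39893856  0.35787978 -3.2472776 ] 30.26716522872448
top 70 [(np.float64(0.03), 0.203), (np.float64(0.045), 0.194), (np.float64(0.06), 0.192)]
scene 1962 [(np.float64(-0.075), 0.231), (np.float64(-0.06), 0.233), (np.float64(-0.045), 0.228), (np.float64(-0.03), 0.222), (np.float64(-0.015), 0.216), (np.float64(0.0), 0.21), (np.float64(0.015), 0.206), (np.float64(0.03), 0.2), (np.float64(0.045), 0.196), (np.float64(0.06), 0.193)]
```

Call:
{"op": "step_arm", "data": {
  "increments": [
    [0,0,-0.3,0,10],
    [0,0,-0.8,0,10],
    [0,0,-1.3,0,10],
    [0,0,-1.8,0,10],
    [0,0,-2.2,0,10],
    [0,0,-2.5,0,10],
    [0,0,-2.7,0,10],
    [0,0,-2.85,0,10],
    [0,0,-2.95,0,10],
    [0,0,-2.95,0,10]
  ]
}}

```text
t: 24.6
tcp_pos: [0.5648, 0.0717, 0.0888]
tool_rot: [0.256, -3.131, -0.0]
ft_force: [0.1, 0.5, -3.0]
gripper_width: 0.015
gripper_force: 30.3
```

Call:
{"op": "step_arm", "data": {
  "increments": [
    [0,0,-0.1,0,10],
    [0,0,-0.2,0,10],
    [0,0,-0.3,0,10],
    [0,0,-0.3,0,10]
  ]
}}

```text
t: 24.93
tcp_pos: [0.565, 0.0717, 0.08]
tool_rot: [-0.257, 3.131, -0.0]
ft_force: [0.4, 0.7, -2.1]
gripper_width: 0.0149
gripper_force: 29.5
```

Call:
{"op": "step_arm", "data": {
  "increments": [
    [0,0,0,0,36],
    [0,0,0,0,36],
    [0,0,0,0,36],
    [0,0,0,0,36],
    [0,0,0.5,0,36],
    [0,0,1.2,0,36],
    [0,0,2.2,0,50],
    [0,0,3,0,50],
    [-1.48,-0.24,3,0,50],
    [-1.48,-0.24,3,0,50],
    [-1.48,-0.24,3,0,50]
  ]
}}

```text
t: 25.85
tcp_pos: [0.5184, 0.0647, 0.17]
tool_rot: [0.256, -3.13, -0.0]
ft_force: [-0.9, 0.2, 0.7]
gripper_width: 0.05
gripper_force: 0.0
```

```bash
python3 - <<'E'
from h import *
st=readout.state();print(st['tcp_pos'],st['tool_rot'])
im,d=snap('scene','s8');c=cv2.resize(im[150:330,190:400],(700,600),interpolation=cv2.INTER_CUBIC);cv2.imwrite('pics/c8.png',c[:,:,::-1])
P=cloud('scene',d)
ex=np.array([.9875,.158]);ey=np.array([-.158,.9875]);q=P[...,:2]-[.629,.082];h=q@ex;l=q@ey
m=(abs(l)<.03)&(h<-.087)&(h>-.17)&(P[...,2]>.08)&(P[...,2]<.2)
for a in np.arange(-.17,-.085,.01):
    k=m&(h>=a)&(h<a+.01)
    if k.sum():print(round(a,3),k.sum(),np.percentile(P[k][:,2],[10,50,90]).round(3),l[k].mean().round(3))
E
```

```text
[0.51844155 0.06466074 0.16999604] [ 2.56262019e-01 -3.13022460e+00 -2.90192052e-04]
-0.14 7 [0.146 0.148 0.154] 0.007
-0.13 29 [0.145 0.15  0.157] 0.005
-0.12 43 [0.142 0.152 0.193] -0.003
-0.11 42 [0.141 0.148 0.197] -0.003
-0.1 34 [0.134 0.142 0.147] 0.005
-0.09 6 [0.13  0.14  0.142] 0.004
```

View pics/c8.png

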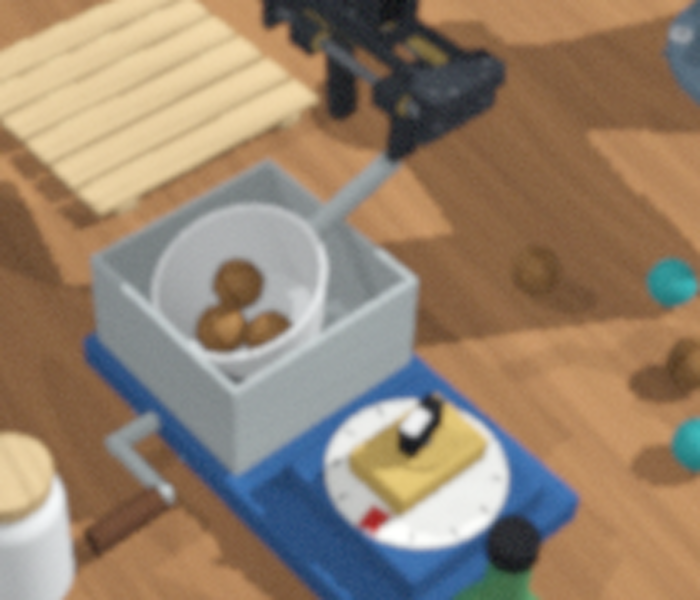

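The pan stands in the hopper with its handle over the near wall and its three walnuts still inside. The open hand is above the handle end. I descend and grip.

Call:
{"op": "step_arm", "data": {
  "increments": [
    [0,0,-0.8,0,50],
    [0,0,-1.6,0,50],
    [0,0,-2.2,0,50],
    [0,0,-2.4,0,50],
    [0,0,-2.4,0,10],
    [0,0,-2.4,0,10],
    [0,0,-2.4,0,10],
    [0,0,-2.4,0,10],
    [0,0,-2.4,0,10],
    [0,0,-2.4,0,10],
    [0,0,-2.4,0,10],
    [0,0,-2.4,0,10]
  ]
}}

```text
t: 26.9
tcp_pos: [0.5211, 0.0645, 0.0989]
tool_rot: [-0.256, 3.129, -0.0]
ft_force: [0.8, 0.5, 3.2]
gripper_width: 0.0158
gripper_force: 29.3
```

Call:
{"op": "step_arm", "data": {
  "increments": [
    [0,0,0.2,0,10],
    [0.1,0.02,0.4,0,10],
    [0.3,0.05,0.67,0,10],
    [0.5,0.08,0.9,0,10],
    [0.75,0.12,1.15,0,10],
    [0.95,0.15,1.35,0,10],
    [1.18,0.19,1.53,0,10],
    [1.18,0.19,1.53,0,10],
    [1.18,0.19,1.53,0,10]
  ]
}}

```text
t: 27.65
tcp_pos: [0.5557, 0.0702, 0.1445]
tool_rot: [0.257, -3.13, 0.0]
ft_force: [-5.2, -1.3, 2.1]
gripper_width: 0.0144
gripper_force: 30.7
```

Call:
{"op": "step_arm", "data": {
  "increments": [
    [0.2,0.03,0.12,0,10],
    [0.4,0.06,0.22,0,10],
    [0.6,0.1,0.32,0,10],
    [0.85,0.14,0.42,0,10],
    [1.05,0.17,0.5,0,10],
    [1.05,0.17,0.5,0,10]
  ]
}}

```text
t: 28.15
tcp_pos: [0.5874, 0.0753, 0.1606]
tool_rot: [0.257, -3.13, 0.001]
ft_force: [-7.6, -0.7, 8.7]
gripper_width: 0.016
gripper_force: 31.0
```

Call:
{"op": "step_arm", "data": {
  "increments": [
    [0.2,0.03,0.1,0,10],
    [0.4,0.06,0.2,0,10],
    [0.6,0.1,0.28,0,10],
    [0.8,0.13,0.35,0,10],
    [0.8,0.13,0.4,0,10],
    [0.8,0.13,0.4,0,10]
  ]
}}

```text
t: 28.65
tcp_pos: [0.6114, 0.0793, 0.1706]
tool_rot: [0.257, -3.131, -0.0]
ft_force: [-2.0, -0.2, -3.5]
gripper_width: 0.0171
gripper_force: 30.0
```

```bash
python3 - <<'E'
from h import *
st=readout.state();print(st['tcp_pos'],st['ft_force'],st['gripper_width'])
im,d=snap('scene','s9');t,_=snap('top','t9')
c=np.zeros((450,800,3),np.uint8);c[:,:450]=cv2.resize(im[160:290,200:330],(450,450),interpolation=cv2.INTER_CUBIC);c[:350,450:]=cv2.resize(t[140:230,210:300],(350,350),interpolation=cv2.INTER_CUBIC)
cv2.imwrite('pics/c9.png',c[:,:,::-1])
E
```

```text
[0.61139436 0.07932625 0.17060984] [-1.97356353 -0.22835644 -3.48440402] 0.017065541864078958
```

View pics/c9.png

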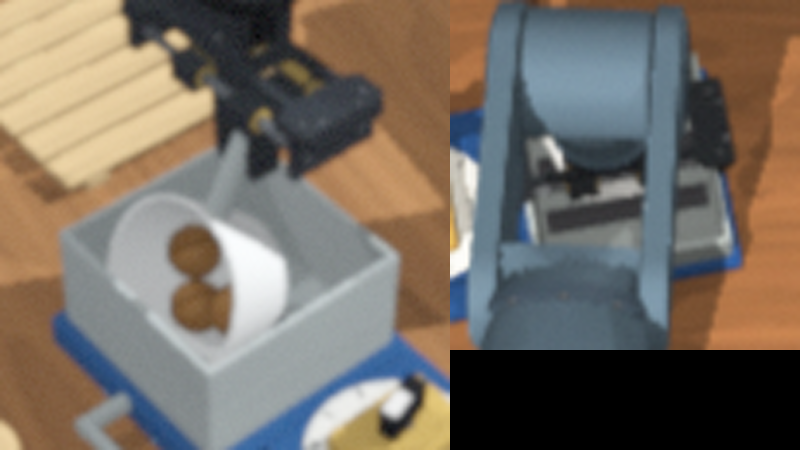

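The mouth faces the far wall with the walnuts still held behind the lip, at about 65–70° tilt. I move back and up so they roll out.

Call:
{"op": "step_arm", "data": {
  "increments": [
    [-0.2,-0.03,0.3,0,10],
    [-0.4,-0.06,0.6,0,10],
    [-0.6,-0.1,0.9,0,10],
    [-0.9,-0.14,1.2,0,10],
    [-0.9,-0.14,1.4,0,10],
    [-0.9,-0.14,1.4,0,10],
    [-0.9,-0.14,1.4,0,10]
  ]
}}

```text
t: 29.33
tcp_pos: [0.585, 0.0749, 0.2143]
tool_rot: [-0.256, 3.128, -0.001]
ft_force: [0.6, 0.5, -3.1]
gripper_width: 0.0172
gripper_force: 30.0
```

```bash
cat >> h.py <<'E'
def hang(f):
    """pan in hopper frame, scene cam: print wall/lip profile + walnut blobs"""
    im,d=snap('scene',f);P=cloud('scene',d);hs=cv2.cvtColor(im,cv2.COLOR_RGB2HSV)
    q=P[...,:2]-[.629,.082];H=q@np.array([.9875,.158]);L=q@np.array([-.158,.9875])
    w=(abs(H)<.12)&(abs(L)<.085)&(P[...,2]>.03)&(P[...,2]<.3)
    br=w&(hs[...,0]<22)&(hs[...,1]>110)
    k,l,s,c=cv2.connectedComponentsWithStats(br.astype(np.uint8))
    for i in range(1,k):
        if s[i,4]>8:print('brown',s[i,4],c[i].round(),H[l==i].mean().round(3),L[l==i].mean().round(3),P[l==i][:,2].mean().round(3))
    return im,d,H,L,P
E
python3 - <<'E'
from h import *
st=readout.state();print(st['tcp_pos'],st['ft_force'],st['gripper_width'])
im,d,H,L,P=hang('s10')
c=cv2.resize(im[140:290,190:340],(600,600),interpolation=cv2.INTER_CUBIC)
cv2.imwrite('pics/c10.png',c[:,:,::-1])
E
```

```text
[0.58502741 0.07494687 0.21432887] [ 0.5501277   0.45547452 -3.11195481] 0.017181279344927143
brown 133 [264. 215.] -0.01 -0.016 0.152
brown 174 [266. 231.] 0.006 0.011 0.128
```

View pics/c10.png

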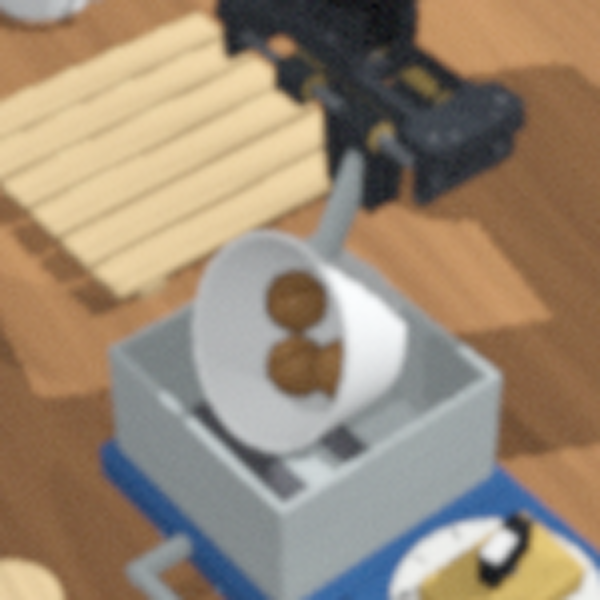

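The pan is off the floor at about 60° tilt with the walnuts still in it, since the flared wall needs over 75°. Pad friction holds the angle, so I lower a little, push the lip against the far wall to tilt it further, then back off.

Call:
{"op": "step_arm", "data": {
  "increments": [
    [0,0,-0.4,0,10],
    [0,0,-0.8,0,10],
    [0.3,0.05,-0.85,0,10],
    [0.7,0.11,-0.85,0,10],
    [1.1,0.18,-0.85,0,10],
    [1.5,0.24,-0.85,0,10],
    [1.9,0.3,-0.85,0,10],
    [2.3,0.37,-0.85,0,10],
    [2.7,0.43,-0.85,0,10],
    [3.1,0.5,-0.85,0,10],
    [3.4,0.54,-0.85,0,10],
    [3.7,0.6,-0.85,0,10]
  ]
}}

```text
t: 30.38
tcp_pos: [0.6944, 0.0928, 0.1851]
tool_rot: [0.256, -3.125, 0.0]
ft_force: [-6.3, -1.6, 0.9]
gripper_width: 0.0171
gripper_force: 30.0
```

```bash
python3 - <<'E'
from h import *
st=readout.state();print(st['tcp_pos'],st['ft_force'],st['gripper_width'])
im,d,H,L,P=hang('s11')
hs=cv2.cvtColor(im,cv2.COLOR_RGB2HSV)
E
```

```text
[0.69435975 0.09281501 0.18508338] [-6.32684304 -1.6058966   0.94065806] 0.017113249838716937
brown 16 [247. 250.] 0.059 0.005 0.093
```

Call:
{"op": "step_arm", "data": {
  "increments": [
    [-0.2,-0.03,0,0,10],
    [-0.5,-0.08,0.05,0,10],
    [-0.8,-0.13,0.1,0,10],
    [-1.1,-0.18,0.2,0,10],
    [-1.4,-0.22,0.3,0,10],
    [-1.7,-0.27,0.4,0,10],
    [-2,-0.32,0.6,0,10],
    [-2.2,-0.35,0.8,0,10],
    [-2.2,-0.35,1,0,10],
    [-2.2,-0.35,1,0,10]
  ]
}}

```text
t: 31.27
tcp_pos: [0.6303, 0.0825, 0.2201]
tool_rot: [-0.256, 3.127, -0.001]
ft_force: [1.2, -0.7, -1.7]
gripper_width: 0.0172
gripper_force: 30.0
```

```bash
python3 - <<'E'
from h import *
st=readout.state();print(st['tcp_pos'],st['ft_force'],st['gripper_width'])
im,d,H,L,P=hang('s12')
E
```

```text
[0.6302842  0.08246094 0.22012789] [ 1.23703398 -0.65575937 -1.72697367] 0.017217520511299357
brown 145 [261. 254.] 0.027 0.017 0.066
```

Call:
{"op": "step_arm", "data": {
  "increments": [
    [0,0,0.4,0,10],
    [0,0,0.9,0,10],
    [0,0,1.4,0,10],
    [0,0,1.9,0,10],
    [0,0,2.4,0,10],
    [0,0,2.7,0,10],
    [0,0,2.7,0,10],
    [0,0,2.7,0,10]
  ]
}}

```text
t: 31.98
tcp_pos: [0.6296, 0.0825, 0.2988]
tool_rot: [-0.256, 3.13, -0.0]
ft_force: [-0.8, 0.4, -3.0]
gripper_width: 0.0168
gripper_force: 30.0
```

```bash
python3 - <<'E'
from h import *
st=readout.state();print(st['tcp_pos'],st['ft_force'],st['gripper_width'])
im,d,H,L,P=hang('s13')
hs=cv2.cvtColor(im,cv2.COLOR_RGB2HSV)
# pan white points near: profile in H-z
m=(abs(H)<.15)&(abs(L)<.08)&(P[...,2]>.13)&(P[...,2]<.33)&(hs[...,1]<70)&(hs[...,2]>110)
p=np.c_[H[m],L[m],P[m][:,2]]
for a in np.arange(.13,.33,.02):
    k=(p[:,2]>=a)&(p[:,2]<a+.02)
    if k.sum()>3:print(round(a,2),k.sum(),p[k,0].min().round(3),p[k,0].max().round(3),p[k,1].min().round(3),p[k,1].max().round(3))
t,dt=snap('top','t13')
c=np.zeros((500,800,3),np.uint8);c[:,:400]=cv2.resize(im[120:290,200:336],(400,500),interpolation=cv2.INTER_CUBIC);c[:400,400:]=cv2.resize(t[130:230,200:300],(400,400),interpolation=cv2.INTER_CUBIC)
cv2.imwrite('pics/c11.png',c[:,:,::-1])
E
```

```text
[0.6295937  0.08253646 0.29877765] [-0.76085346  0.40732276 -3.00312144] 0.016774580809948862
brown 184 [262. 253.] 0.022 0.016 0.067
0.15 297 -0.031 0.012 -0.041 0.041
0.17 364 -0.041 0.013 -0.057 0.06
0.19 226 -0.053 0.014 -0.062 0.065
0.21 226 -0.054 0.015 -0.061 0.069
0.23 238 -0.055 0.016 -0.059 0.068
0.25 376 -0.055 0.018 -0.053 0.06
0.27 347 -0.051 0.018 -0.037 0.044
0.29 60 -0.008 0.01 -0.004 0.013
0.31 24 0.005 0.011 -0.007 0.022
```

The pan hangs empty with its mouth about vertical (88°), and no brown shows above the rim of the hopper. Now I carry it back over the rack.

Call:
{"op": "step_arm", "data": {
  "increments": [
    [0,-0.3,0,0,10],
    [0,-0.9,0,0,10],
    [0,-1.7,0,0,10],
    [0,-2.7,0,0,10],
    [0,-3.7,0,0,10],
    [0,-4.7,0,0,10],
    [0,-5.7,0,0,10],
    [0,-6.7,0,0,10],
    [0,-7.7,0,0,10],
    [0,-8.7,0,0,10],
    [0,-9.6,0,0,10],
    [0,-10.2,0,0,10]
  ]
}}

```text
t: 33.08
tcp_pos: [0.6283, -0.2268, 0.2973]
tool_rot: [0.253, -3.13, -0.0]
ft_force: [-0.8, -0.1, -2.7]
gripper_width: 0.0173
gripper_force: 30.0
```

Call:
{"op": "step_arm", "data": {
  "increments": [
    [0.1,-0.4,-0.3,0,10],
    [0.1,-0.7,-0.8,0,10],
    [0.1,-0.78,-1.5,0,10],
    [0.1,-0.78,-2.2,0,10],
    [0.1,-0.78,-2.9,0,10],
    [0.1,-0.78,-3.5,0,10],
    [0.1,-0.78,-3.9,0,10],
    [0.1,-0.78,-3.9,0,10],
    [0.1,-0.78,-3.9,0,10]
  ]
}}

```text
t: 33.83
tcp_pos: [0.6319, -0.2458, 0.1802]
tool_rot: [0.258, -3.129, -0.002]
ft_force: [-0.0, -0.5, -2.2]
gripper_width: 0.0174
gripper_force: 30.0
```

```bash
cat >> h.py <<'E'
def prof(f,zmax=.3):
    im,d=snap('scene',f);P=cloud('scene',d);hs=cv2.cvtColor(im,cv2.COLOR_RGB2HSV)
    q=P[...,:2]-[.559,-.258];H=q@np.array([.989,.148]);L=q@np.array([-.148,.989])
    m=(abs(H)<.17)&(abs(L)<.09)&(P[...,2]>.024)&(P[...,2]<zmax)&(hs[...,1]<70)&(hs[...,2]>110)
    p=np.c_[H[m],L[m],P[m][:,2]]
    for a in np.arange(.02,zmax,.02):
        k=(p[:,2]>=a)&(p[:,2]<a+.02)
        if k.sum()>3:print(round(a,2),k.sum(),'H',p[k,0].min().round(3),p[k,0].max().round(3),'L',p[k,1].min().round(3),p[k,1].max().round(3))
    st=readout.state();print(st['tcp_pos'],st['ft_force'],st['gripper_width'])
E
python3 - <<'E'
from h import *
prof('s14')
E
```

```text
0.02 24 H -0.064 0.084 L -0.085 0.019
0.04 242 H 0.04 0.086 L -0.042 0.05
0.06 155 H 0.023 0.086 L -0.056 0.064
0.08 160 H 0.017 0.089 L -0.063 0.069
0.1 176 H 0.015 0.089 L -0.062 0.068
0.12 200 H 0.018 0.089 L -0.054 0.068
0.14 305 H 0.017 0.09 L -0.043 0.057
0.16 87 H 0.057 0.091 L -0.018 0.038
0.18 31 H 0.065 0.082 L -0.014 0.014
0.2 21 H 0.065 0.085 L -0.018 0.03
0.22 13 H 0.081 0.087 L -0.022 0.011
0.26 16 H 0.049 0.108 L -0.023 0.087
0.28 5 H 0.066 0.106 L 0.019 0.026
[ 0.63266229 -0.24651139  0.18184732] [-0.06509657  0.02773786 -1.65815434] 0.01742614373161681
```

Call:
{"op": "step_arm", "data": {
  "increments": [
    [0,0,-0.4,0,10],
    [0,0,-0.75,0,10],
    [-0.3,-0.05,-0.82,0,10],
    [-0.6,-0.09,-0.87,0,10],
    [-0.92,-0.14,-0.92,0,10],
    [-1.2,-0.18,-1.0,0,10],
    [-1.5,-0.23,-1.1,0,10],
    [-1.85,-0.28,-1.2,0,10],
    [-1.85,-0.28,-1.2,0,10]
  ]
}}

```text
t: 34.63
tcp_pos: [0.5785, -0.2571, 0.1494]
tool_rot: [-0.255, 3.124, -0.008]
ft_force: [2.0, -0.3, 9.3]
gripper_width: 0.017
gripper_force: 30.0
```

```bash
python3 - <<'E'
from h import *
prof('s15',.2)
E
```

```text
0.02 331 H -0.075 0.114 L -0.09 0.038
0.04 239 H 0.006 0.081 L -0.061 0.06
0.06 217 H -0.002 0.074 L -0.066 0.067
0.08 215 H -0.008 0.069 L -0.066 0.068
0.1 208 H -0.009 0.065 L -0.061 0.064
0.12 142 H 0.006 0.058 L -0.049 0.052
0.14 64 H 0.023 0.054 L -0.017 0.03
0.16 32 H 0.027 0.035 L -0.021 0.012
0.18 20 H 0.024 0.033 L -0.022 0.007
[ 0.57885893 -0.25703089  0.14936866] [1.36253354 0.57970564 9.57397488] 0.0172843132641028
```

Call:
{"op": "step_arm", "data": {
  "increments": [
    [-0.35,-0.05,-0.02,0,10],
    [-0.7,-0.1,-0.06,0,10],
    [-1.05,-0.16,-0.1,0,10],
    [-1.38,-0.21,-0.16,0,10],
    [-1.75,-0.26,-0.27,0,10],
    [-2.14,-0.32,-0.4,0,10],
    [-2.45,-0.37,-0.52,0,10],
    [-2.77,-0.41,-0.66,0,10],
    [-2.77,-0.41,-0.66,0,10]
  ]
}}

```text
t: 35.43
tcp_pos: [0.4928, -0.2692, 0.1272]
tool_rot: [-0.255, 3.131, -0.005]
ft_force: [-3.9, -0.9, 9.4]
gripper_width: 0.0165
gripper_force: 30.0
```

```bash
python3 - <<'E'
from h import *
prof('s16',.18)
E
```

```text
0.02 119 H -0.099 0.054 L -0.084 0.041
0.04 366 H -0.03 0.074 L -0.052 0.052
0.06 419 H -0.051 0.076 L -0.059 0.061
0.08 275 H -0.047 0.058 L -0.066 0.066
0.1 194 H -0.038 0.031 L -0.065 0.066
0.12 118 H -0.043 0.009 L -0.057 0.064
0.14 81 H -0.06 -0.011 L -0.026 0.039
0.16 24 H -0.064 -0.046 L -0.006 0.013
[ 0.49351813 -0.26930322  0.12765929] [-3.75889709 -1.43268564  8.65495922] 0.017168585747205364
```

Call:
{"op": "step_arm", "data": {
  "increments": [
    [-0.33,-0.05,-0.2,0,10],
    [-0.66,-0.1,-0.43,0,10],
    [-0.95,-0.14,-0.65,0,10],
    [-1.22,-0.18,-0.87,0,10],
    [-1.5,-0.22,-1.15,0,10],
    [-1.76,-0.26,-1.45,0,10],
    [-2,-0.3,-1.72,0,10],
    [-2.17,-0.33,-2,0,10],
    [-2.38,-0.36,-2.35,0,10],
    [-2.55,-0.38,-2.71,0,10],
    [-2.68,-0.4,-3,0,10],
    [-2.8,-0.42,-3.26,0,10]
  ]
}}

```text
t: 36.48
tcp_pos: [0.4084, -0.2803, 0.027]
tool_rot: [0.257, -3.129, -0.001]
ft_force: [-4.7, -1.6, 6.2]
gripper_width: 0.0163
gripper_force: 29.9
```

```bash
python3 - <<'E'
from h import *
prof('s17',.12)
E
```

```text
0.02 143 H -0.089 0.011 L -0.056 0.053
0.04 327 H -0.145 0.013 L -0.053 0.06
0.06 463 H -0.148 0.016 L -0.059 0.066
0.08 385 H -0.111 0.019 L -0.064 0.071
0.1 60 H -0.04 0.022 L -0.057 0.07
[ 0.40759174 -0.27970602  0.02570782] [-1.71351068 -1.45196483  1.71052089] 0.016726502272651187
```

Call:
{"op": "step_arm", "data": {
  "increments": [
    [0,0,0.1,0,40],
    [0,0,0.1,0,50],
    [0,0,0.1,0,50],
    [0,0,0.1,0,60],
    [0,0,1,0,60],
    [0,0,2,0,60],
    [0,0,3.3,0,60],
    [0,0,4.6,0,60],
    [0,1.3,5,0,60],
    [0,2.6,5,0,60],
    [0,4,5,0,60],
    [0,5,5,0,60]
  ]
}}

```text
t: 37.53
tcp_pos: [0.4094, -0.1276, 0.1785]
tool_rot: [-0.257, 3.13, 0.0]
ft_force: [-0.3, 0.8, 0.4]
gripper_width: 0.0603
gripper_force: 0.0
```

```bash
python3 - <<'E'
from h import *
prof('s18',.12); snap('top','t18')
for n,f in(('top','t18'),('scene','s18')):
    im,d=load(f);P=cloud(n,d);h=cv2.cvtColor(im,cv2.COLOR_RGB2HSV)
    # rim plane tilt
    q=P[...,:2]-[.559,-.258];H=q@np.array([.989,.148]);L=q@np.array([-.148,.989])
    m=(abs(L-.004)<.09)&(H<.05)&(H>-.13)&(P[...,2]>.083)&(P[...,2]<.1)
    print(n,'rim H',H[m].min(),H[m].max(),'L',L[m].min(),L[m].max(),P[m][:,2].max())
    # all round things on counter near the mill and in hopper
    m=(P[...,0]>.25)&(P[...,0]<.75)&(P[...,1]>-.1)&(P[...,1]<.45)&(P[...,2]>.014)&(P[...,2]<.12)&(h[...,1]>90)&((h[...,0]<22)|((h[...,0]>80)&(h[...,0]<98)))
    k,l,s,c=cv2.connectedComponentsWithStats(m.astype(np.uint8))
    for i in range(1,k):
        if s[i,4]>10:print(n,s[i,4],c[i].round(1),'plane',px(n,d,*c[i],z=.02).round(3)[:2],'pt',P[l==i].mean(0).round(3),'top z',np.percentile(P[l==i][:,2],95).round(3),'hue',int(np.median(h[l==i][:,0])))
E
```

```text
0.02 267 H -0.086 0.014 L -0.048 0.052
0.04 333 H -0.091 0.02 L -0.057 0.059
0.06 475 H -0.169 0.026 L -0.062 0.064
0.08 370 H -0.169 0.03 L -0.07 0.068
[ 0.40880193 -0.12349176  0.17786727] [ 0.58421438  4.15358146 -0.43479814] 0.06023539009964058
top rim H -0.12014009986779953 0.030315090653823647 L -0.06827193160685537 0.06187409453903973 0.09951893844746351
top 85 [255.5 168.2] plane [0.698 0.075] pt [0.687 0.073 0.068] top z 0.077 hue 14
top 84 [242.2 170.4] plane [0.691 0.123] pt [0.68  0.12  0.069] top z 0.077 hue 14
top 88 [251.3 181.2] plane [0.65  0.091] pt [0.64  0.088 0.069] top z 0.079 hue 14
top 319 [202.2 193.2] plane [0.611 0.269] pt [0.598 0.256 0.092] top z 0.101 hue 20
top 65 [156.2 246. ] plane [0.425 0.431] pt [0.425 0.431 0.019] top z 0.025 hue 17
top 103 [246.2 255.5] plane [0.384 0.114] pt [0.383 0.113 0.034] top z 0.043 hue 14
top 83 [187.6 256.4] plane [0.386 0.32 ] pt [0.386 0.317 0.036] top z 0.043 hue 89
top 102 [205.9 269.3] plane [0.339 0.255] pt [0.339 0.253 0.034] top z 0.043 hue 14
top 86 [227.2 281.4] plane [0.296 0.181] pt [0.296 0.179 0.035] top z
[... 284 characters left out ...]
op z 0.041 hue 90
scene 205 [261.9 252.7] plane [0.629 0.066] pt [0.648 0.101 0.066] top z 0.076 hue 15
scene 20 [247.2 250.1] plane [0.657 0.039] pt [0.675 0.073 0.063] top z 0.074 hue 15
scene 191 [397.3 258.3] plane [0.337 0.259] pt [0.345 0.265 0.031] top z 0.041 hue 15
scene 214 [307.3 287.5] plane [0.589 0.22 ] pt [0.623 0.264 0.093] top z 0.108 hue 21
scene 169 [399.3 282.8] plane [0.386 0.323] pt [0.394 0.329 0.032] top z 0.041 hue 90
scene 15 [321.5 294.1] plane [0.571 0.254] pt [0.601 0.29  0.083] top z 0.087 hue 21
scene 29 [301.9 305.1] plane [0.629 0.257] pt [0.647 0.282 0.063] top z 0.066 hue 1
scene 22 [419.1 316.6] plane [0.411 0.422] pt [0.411 0.422 0.02 ] top z 0.023 hue 18
```

Three walnuts lie in the hopper and the pan is upright on the rack. The loose walnuts are at about (0.383, 0.116) and (0.338, 0.257).

Call:
{"op": "step_arm", "data": {
  "increments": [
    [-0.4,1.3,0,0,64],
    [-0.87,2.6,0,0,64],
    [-0.87,3.9,0,0,64],
    [-0.87,5.2,0,0,64],
    [-0.87,6.4,0,0,64],
    [-0.87,7.4,0,0,64],
    [-0.87,8.1,-1,0,64],
    [-0.87,8.1,-2.2,0,64],
    [-0.87,8.1,-3,0,64],
    [-0.87,8.1,-3,0,64],
    [-0.87,8.1,-3,0,64]
  ]
}}

```text
t: 38.55
tcp_pos: [0.383, 0.1125, 0.0874]
tool_rot: [0.256, -3.128, -0.0]
ft_force: [1.3, 0.2, -0.5]
gripper_width: 0.0642
gripper_force: 0.0
```

Call:
{"op": "step_arm", "data": {
  "increments": [
    [0,0.1,-1,0,64],
    [0,0.1,-2,0,64],
    [0,0.1,-3,0,64],
    [0,0.1,-3.4,0,64],
    [0,0.1,-3.4,0,30],
    [0,0.1,-3.4,0,30],
    [0,0.1,-3.4,0,30],
    [0,0.1,-3.4,0,30],
    [0,0.1,-3.4,0,30],
    [0,0.1,-3.4,0,30],
    [0,0.1,-1.4,0,30],
    [0,0.1,0,0,30]
  ]
}}

```text
t: 39.55
tcp_pos: [0.3801, 0.1158, 0.0676]
tool_rot: [0.255, -3.122, -0.001]
ft_force: [1.4, 0.4, -0.0]
gripper_width: 0.0383
gripper_force: 30.0
```

Call:
{"op": "step_arm", "data": {
  "increments": [
    [0,0,1.2,0,30],
    [0,0,2.4,0,30],
    [1,-0.2,3,0,30],
    [2.2,-0.4,3,0,30],
    [3.4,-0.65,3,0,30],
    [4.6,-0.9,3,0,30],
    [5.8,-1.1,3,0,30],
    [6.6,-1.3,3,0,30],
    [7,-1.33,3,0,30],
    [7,-1.33,2,0,30],
    [7,-1.33,1,0,30],
    [7,-1.33,-0.2,0,30]
  ]
}}

```text
t: 40.55
tcp_pos: [0.5952, 0.0758, 0.0641]
tool_rot: [-0.256, 3.127, -0.001]
ft_force: [0.5, -0.4, -0.7]
gripper_width: 0.0384
gripper_force: 30.0
```

Call:
{"op": "step_arm", "data": {
  "increments": [
    [0,0,-0.3,0,30],
    [0,0,-0.3,0,30],
    [0,0,-0.3,0,50],
    [0,0,-0.3,0,60],
    [0,0,-0.3,0,60],
    [0,0,-0.3,0,60],
    [0,0,0.8,0,60],
    [0,0,2,0,60],
    [0,0,3.2,0,60],
    [-1.2,0.8,3.6,0,60],
    [-2.4,1.6,3.6,0,60],
    [-3.6,2.4,3.6,0,60]
  ]
}}

```text
t: 41.55
tcp_pos: [0.4913, 0.1448, 0.174]
tool_rot: [-0.254, 3.126, 0.0]
ft_force: [0.8, 0.5, -0.2]
gripper_width: 0.0596
gripper_force: 0.0
```

Call:
{"op": "step_arm", "data": {
  "increments": [
    [-1,0.75,0,0,64],
    [-2,1.5,0,0,64],
    [-3,2.25,0,0,64],
    [-4,3,0,0,64],
    [-4.87,3.67,0,0,64],
    [-4.87,3.67,-1,0,64],
    [-4.87,3.67,-2,0,64],
    [-4.87,3.67,-3,0,64],
    [-4.87,3.67,-3,0,64],
    [-4.87,3.67,-3,0,64]
  ]
}}

```text
t: 42.38
tcp_pos: [0.344, 0.2543, 0.0812]
tool_rot: [0.257, -3.129, 0.001]
ft_force: [0.3, 0.0, 0.8]
gripper_width: 0.0638
gripper_force: 0.0
```

```bash
python3 - <<'E'
from h import *
print(readout.state()['tcp_pos'])
im,d=snap('scene','s20');P=cloud('scene',d);h=cv2.cvtColor(im,cv2.COLOR_RGB2HSV)
m=(P[...,0]>.25)&(P[...,0]<.75)&(P[...,1]>-.1)&(P[...,1]<.4)&(P[...,2]>.014)&(P[...,2]<.12)&(h[...,1]>90)&(h[...,0]<19)
k,l,s,c=cv2.connectedComponentsWithStats(m.astype(np.uint8))
for i in range(1,k):
    if s[i,4]>10:print(s[i,4],c[i].round(1),'plane',px('scene',d,*c[i],z=.02).round(3)[:2],'pt',P[l==i].mean(0).round(3))
E
```

```text
[0.34395343 0.25428926 0.08122683]
156 [275.8 241.4] plane [0.577 0.049] pt [0.6   0.086 0.066]
22 [412.8 245.3] plane [0.272 0.245] pt [0.342 0.297 0.109]
187 [261.9 252.5] plane [0.628 0.065] pt [0.648 0.101 0.066]
189 [397.3 258.3] plane [0.337 0.259] pt [0.345 0.265 0.031]
29 [302.  305.2] plane [0.629 0.257] pt [0.648 0.282 0.064]
```

Call:
{"op": "step_arm", "data": {
  "increments": [
    [-0.2,0.1,-1,0,64],
    [-0.2,0.1,-2,0,64],
    [-0.2,0.1,-3,0,64],
    [-0.2,0.1,-3.2,0,64],
    [-0.2,0.1,-3.2,0,30],
    [-0.2,0.1,-3.2,0,30],
    [-0.2,0.1,-3.2,0,30],
    [-0.2,0.1,-3.2,0,30],
    [-0.2,0.1,-3.2,0,30],
    [-0.2,0.1,-3.2,0,30],
    [-0.2,0.1,-1.4,0,30],
    [-0.2,0.1,0,0,30]
  ]
}}

```text
t: 43.43
tcp_pos: [0.3358, 0.2563, 0.0671]
tool_rot: [0.256, -3.123, 0.004]
ft_force: [1.2, 0.0, 0.5]
gripper_width: 0.0386
gripper_force: 30.0
```

Call:
{"op": "step_arm", "data": {
  "increments": [
    [0,0,1.2,0,30],
    [0,0,2.4,0,30],
    [1,-0.73,3.2,0,30],
    [2.1,-1.5,3.2,0,30],
    [3.2,-2.3,3.2,0,30],
    [4.3,-3.1,3.2,0,30],
    [5.4,-3.95,3.2,0,30],
    [6.5,-4.75,3.2,0,30],
    [7.6,-5.55,3.2,0,30],
    [8.6,-6.3,3.2,0,30],
    [9.3,-6.8,3.2,0,30],
    [9.53,-6.98,3.2,0,30]
  ]
}}

```text
t: 44.43
tcp_pos: [0.6273, 0.0451, 0.165]
tool_rot: [-0.252, 3.13, -0.002]
ft_force: [-0.5, 0.2, -1.0]
gripper_width: 0.0383
gripper_force: 30.0
```

Call:
{"op": "step_arm", "data": {
  "increments": [
    [0,0,-0.6,0,30],
    [0,0,-1.6,0,30],
    [0,0,-2.6,0,30],
    [0,0,-3.4,0,30],
    [0,0,-3.7,0,30],
    [0,0,-3.7,0,30],
    [0,0,-3.7,0,46],
    [0,0,-3.7,0,46],
    [0,0,-3.7,0,46],
    [0,0,-2.6,0,46],
    [0,0,-1.4,0,46],
    [0,0,0,0,46]
  ]
}}

```text
t: 45.43
tcp_pos: [0.6235, 0.0483, 0.165]
tool_rot: [0.256, -3.129, -0.001]
ft_force: [0.0, -0.8, -0.9]
gripper_width: 0.0461
gripper_force: 0.0
```

Call:
{"op": "step_arm", "data": {
  "increments": [
    [-1.2,0,0.5,0,46],
    [-2.4,0,0.5,0,46],
    [-3.6,0,0.5,0,46],
    [-4.8,0,0.5,0,46],
    [-6,0,0.5,0,46],
    [-7,0,0.5,0,46],
    [-7,0,0.5,0,46]
  ]
}}

```text
t: 46.02
tcp_pos: [0.41, 0.0489, 0.1793]
tool_rot: [0.258, -3.13, -0.0]
ft_force: [-0.4, 1.6, -0.4]
gripper_width: 0.0459
gripper_force: 0.0
```

```bash
python3 - <<'E'
from h import *
print(readout.state()['tcp_pos'],readout.state()['t'])
prof('s21',.12);snap('top','t21')
for n,f in(('top','t21'),('scene','s21')):
    im,d=load(f);P=cloud(n,d);h=cv2.cvtColor(im,cv2.COLOR_RGB2HSV)
    m=(P[...,0]>.25)&(P[...,0]<.75)&(P[...,1]>-.1)&(P[...,1]<.4)&(P[...,2]>.014)&(P[...,2]<.12)&(h[...,1]>90)&(h[...,0]<18)
    k,l,s,c=cv2.connectedComponentsWithStats(m.astype(np.uint8))
    for i in range(1,k):
        if s[i,4]>10:print(n,s[i,4],c[i].round(1),'pt',P[l==i].mean(0).round(3))
c=np.zeros((560,800,3),np.uint8);a=cv2.resize(load('t21')[0][140:260,160:400],(800,400),interpolation=cv2.INTER_CUBIC)
cv2.imwrite('pics/c12.png',a[:,:,::-1])
E
```

```text
[0.41001923 0.04889366 0.17930173] 46.0167
0.02 253 H -0.083 0.015 L -0.051 0.054
0.04 353 H -0.09 0.021 L -0.056 0.059
0.06 456 H -0.169 0.026 L -0.061 0.066
0.08 383 H -0.164 0.031 L -0.065 0.069
[0.41318226 0.04842979 0.18025815] [0.89057352 0.33014972 0.77940757] 0.04611655585173066
top 84 [255.5 168.2] pt [0.687 0.073 0.068]
top 83 [242.2 170.4] pt [0.68  0.12  0.069]
top 89 [251.4 181.4] pt [0.64  0.088 0.069]
top 15 [196.9 180.8] pt [0.646 0.278 0.071]
top 176 [259.7 190.5] pt [0.606 0.06  0.069]
scene 517 [265.8 245. ] pt [0.627 0.084 0.066]
scene 18 [247. 250.] pt [0.676 0.075 0.066]
scene 29 [302.  305.2] pt [0.647 0.282 0.063]
```

View pics/c12.png

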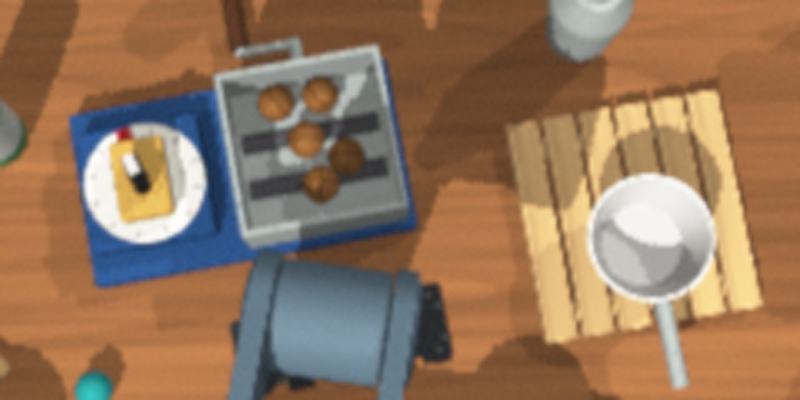

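All five walnuts are in the hopper (around (310,140) in the crop). The empty pan stands upright on the rack at (650,235), the nut is tight and the pointer is on the mark. I hand the job in.

```bash
python3 -c "
from station import order
print(order.close_job())"
```

```text
the job is handed in; nothing more can be done
None
```

The job is handed in; no verdict came back, but my last pictures show the jam nut tight with the pointer on the red mark, all five walnuts in the hopper, and the empty pan upright on the rack.

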